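# Dispense a batch of nuts and spacers and sieve it

## Task

Set the sieve on the ledges of the catch tray under the parts dispenser, handle towards you, and turn the dispenser's knob exactly three clicks clockwise so that three pockets drop into it. Then take the sieve by its handle and shake it side to side over the tray, at least a centimetre each way from the middle and several times, until all the small spacers have fallen through into the tray and only the big nuts remain. Finally carry the sieve level, with the nuts in it, to the cork board and put it down flat in the middle; the next batch stays in the dispenser, the tape roll and the spring clamp where they are.

Things in the scene. Friction and masses are not known exactly. Their poses are not given: they have to be found in the camera images.
- dispenser: Parts dispenser fixed to the bench: a round carousel 140 mm across on a grey rear column, over a steel catch tray. Origin on the bench under the carousel's upright axis; x points to the rear column, so its front is -x (towards the robot), y left, z up. Carousel floor at z 125 mm, rim at z 151 mm, knob up to z 205 mm.
- pocket_open (a point): Centre of the opening in the carousel's floor, 42 mm in front of the axis, z 125 mm; axes as the dispenser's. Six white paddles make six pockets; only the front one is open below, to a chute 86 mm wide (y), 69 mm long (x), lower edge at z 98 mm. The pocket next to it on the -y side comes over the opening at click 1, the one behind that at click 2.
- tray_in (a point): Middle of the catch tray's floor, z 5 mm, under the opening; axes as the dispenser's. Inside 140 (x) by 170 (y) mm, wall tops at z 38 mm. Along its front and rear runs a black ledge 22 mm wide, top at z 32 mm; the 96 mm between them is the floor.
- tray_seat (a point): Point over the middle of the tray at ledge height (z 32 mm); axes as the dispenser's. The sieve's origin comes here, its handle to the front (-x), when it rests centred on both ledges; it then has 9 mm of room in x and 24 mm in y inside the walls. Lifted 10 mm it clears the walls; 31 mm are free between the seated sieve's rim and the chute.
- knob (a joint): Turn of the paddle wheel and knob in rad: 0 at the start, grows clockwise seen from above. A spring leaf makes a detent every 60 deg (1.047): let go within about 20 deg of one, it snaps in (to about 4 deg). Takes about 0.1 N m. Three clicks are 3.142.
- knob_grip (a point): Point on the knob's upright axis in the middle of its grip, 191 mm above the bench. The black knob is a hexagon 36 mm across flats, 30 mm high (z 175 to 205 mm); nothing beside it is above z 172 mm. Axes turn with the knob: two flats face +-y (others every 60 deg), so it looks the same after each click.
- sieve: Steel sieve with wooden handle, about 0.16 kg. Origin: middle of the pan's underside; z up, handle along -x. Pan 122 x 122 mm, walls 35 mm high, polished floor 3 mm thick: solid in the middle (40 mm wide), at each side two slots 15 x 76 mm (|y| 20 to 35 and 39 to 54 mm); front and rear ends slope down to the floor. Handle 16 mm wide (y), z 17 to 35 mm, x -70 to -182 mm.
- sieve_handle (a point): Point in the handle where the sieve is to be held: 130 mm from the pan's centre along -x and 26 mm above the pan's underside; axes as the sieve's (handle along x).
- board: Loose cork-faced wooden board 170 x 170 x 12 mm, 0.5 kg, on which the sieve is put in the end. Origin: middle of its underside, top 12 mm above it.
- tape_roll: Bystander: roll of masking tape, 96 mm across, 25 mm high, origin in the middle of its underside. Leave it alone.
- spring_clamp: Bystander: black spring clamp 75 x 106 x 20 mm, origin in the middle of its underside. Leave it alone.
- next_nut: Large nut like the others, in the fourth pocket: it belongs to the next batch and stays in the carousel. Origin at its centre.
- next_spacer: Spacer like the others, in the fourth pocket: it stays in the carousel. Origin at its centre.
- nut_1: Large hexagonal steel nut, 24 mm across flats, 22 mm high, 30 g; origin at its centre. At the start in pocket 1 of the carousel; may be absent. Too big for the sieve's slots.
- nut_2: Large hexagonal steel nut, 24 mm across flats, 22 mm high, 30 g; origin at its centre. At the start in pocket 2 of the carousel; may be absent. Too big for the sieve's slots.
- nut_3: Large hexagonal steel nut, 24 mm across flats, 22 mm high, 30 g; origin at its centre. At the start in pocket 3 of the carousel; may be absent. Too big for the sieve's slots.
- spacer_1a: Small round steel spacer, 11 mm across, 10 mm long, 10 g; origin at its centre. At the start in pocket 1 of the carousel; may be absent. Passes the sieve's slots.
- spacer_1b: Small round steel spacer, 11 mm across, 10 mm long, 10 g; origin at its centre. At the start in pocket 1 of the carousel; may be absent. Passes the sieve's slots.
- spacer_2a: Small round steel spacer, 11 mm across, 10 mm long, 10 g; origin at its centre. At the start in pocket 2 of the carousel; may be absent. Passes the sieve's slots.
- spacer_2b: Small round steel spacer, 11 mm across, 10 mm long, 10 g; origin at its centre. At the start in pocket 2 of the carousel; may be absent. Passes the sieve's slots.
- spacer_3a: Small round steel spacer, 11 mm across, 10 mm long, 10 g; origin at its centre. At the start in pocket 3 of the carousel; may be absent. Passes the sieve's slots.
- spacer_3b: Small round steel spacer, 11 mm across, 10 mm long, 10 g; origin at its centre. At the start in pocket 3 of the carousel; may be absent. Passes the sieve's slots.

How it is judged:
By the outcome, as a careful person would: the job done as asked, in the order asked, and still so for the second after the job is handed in, with the robot touching nothing.
Of spacer_1a, spacer_1b, spacer_2a, spacer_2b, spacer_3a, spacer_3b only 3 to 6 are there at a start; the rules pass over those that are not, and their reading is None.
Of nut_1, nut_2, nut_3 only 2 to 3 are there at a start; the rules pass over those that are not, and their reading is None.
At some moment in a run one of sieve, board may be knocked a few centimetres aside while the robot is not near it.
It also fails if it takes over 208 s, if anything falls off the work surface, if the arm or the gripper's body presses on something with over 40 N, if the wrist force passes 120 N, or if a joint passes its speed limit or range.

## Robot

A 6-joint arm with a two-finger parallel gripper is mounted at the origin on a cart in front of the work surface, level with it; the furniture and walls round the work are solid. World frame = base frame: x ahead of the robot, y to its left, z up, the work surface at z = 0. Lengths are in m, angles in rad, forces in N, time in s.
With the tool pointing down it reaches from about 0.4 to 0.825 m from the base axis. Payload 7 kg.
Tool frame: the origin (TCP) lies between the finger pads; the fingertips stand 14 mm ahead of it and the grasp point (between the pads) lies 5 mm behind it (finger_overhang is the distance from the TCP to the fingertips, in m); z points along the fingers, y is the line along which they close (so a half turn about z gives the same grasp; the last joint's range is limited). The gripper opens to 85 mm and grips with 20 to 120 N. Pads are 22 mm wide; open, the fingers measure 114 mm over their backs; the gripper's body (76 mm by 85 mm) begins 54 mm behind the grasp point. The pads swing forward as they close: fully open they stand 13 mm farther back than shut.
Start: joints at [-0.943, 0.359, 0.012, 0, -1.224, -0.288], TCP at [0.225, -0.636, 0.245] pointing down, gripper open.
Joint ranges: [-3.07, 3.07], [-1.43, 2.12], [-1.02, 1.25], [-3.03, 1.67], [-3.05, -0], [-3.03, 3.03]. Speed limits (rad/s): [2.39, 2.39, 3.01, 3.14, 3.14, 3.14].

## Interface

Orientations are given as a unit quaternion [w, x, y, z].
In Python, from bench import * gives the robot as it stands.
- The arm moves only by the tool carry_out, never from a script. Its argument "deltas" is a list of rows, each a list of 3 entries, a list of its own where there are three numbers: the shift along the world's x, y, z in cm, then the turn, a rotation vector about the world's x, y, z in degrees, then the opening, from 0 (shut) to 1 (fully open). A call has exactly 5 rows; each row shifts and turns the commanded pose from where the row before left it; what a row does not reach is not made up. A row lasts 1/10 s, in which the tool goes at most 50 mm and 8.59 degrees, less where a joint would pass 70% of its speed; a pose out of reach is approached as far as the arm can. A call is refused whole if a number of a shift passes 5 or a number of a turn 8.59, either way. A call with a gripper value outside its range is refused whole. The fingers move at their own pace and stop on an object; "newtons" is the grip in N (left out, the last holds). Time passes only in rows, so rows that do not move let the fingers close, or fill a call up. It gives the time, the measured TCP pose, the force, the opening and the grip force at its end, in the units of the state.
- get_obs(): the state, without advancing time (a new reading comes with each control period).
- grab_frame(name): name is "scene" or "top"; returns a dict with "frame" (384x512x3 uint8, red, green, blue), "z_map" (384x512 float32, m along the optical axis (not along the pixel's ray), 0 where there is no reading), "mtx" (3x3 intrinsics, pixels), "k1" (the pictures are not rectified: a ray, as slopes to the right and down, at radius r is drawn at 1 + k1 r^2 times it, then the intrinsics apply), "eye" and "rotation" of the camera in the world. Camera axes: x right, y up, looking along -z (the intrinsics and any distortion apply to the point x, -y, -z); pixel columns grow to the right and rows downward; lengths in m; the calibration is good to about 2 mm. A picture is of the moment at which its call begins.
- job_done(): hands the job in; it is judged then, once.
Trained networks look in the newest picture that a camera, given by its name, has taken for a name from the list of things; names that differ only in an ending like _2 or _b are one class to them, and where a whole thing is asked for, a point or a joint stands for the part that bears it (a point fixed in the world has none). Each returns a list of dicts, best first, with "p" (0 to 1); they miss things now and then, are a little off and sometimes report something else, mostly with a low value. They report only what shows in the picture. A call takes as long as a camera call.
- recognise(camera, query): "centre" ([x, y, z] in m, in world coordinates, good to about 4 mm: the middle of the surface that is visible of it).
The state is a dict: "clock": time; "joint_positions": joint angles; "dq": joint speeds; "joint_torque": joint torques, N m; "ee_pos": TCP position; "ee_rot": TCP orientation; "wrist_force": force on the tool from outside, world axes, zero at the start; "torque": the same for the moment, N m; "finger_gap": finger opening in m; "grasp_force": force on a finger pad.
Only numpy, scipy, OpenCV 4.12 (cv2) and the standard library are available. Lean on these libraries where they do the work, as an engineer would, in place of code of your own. Each camera call takes 0.05 s, during which the arm holds its last target. There are 200 camera calls.

## Working session

There is one attempt and no reset: what is moved stays moved. The work goes in short steps, Python scripts to look and compute and a tool call to move; the robot and the scene stay as the last step left them, time stands still between calls to the robot, and variables do not carry over. Pictures are saved under pics/ and viewed, at most 14 in all, crops included, and the job is handed in when it is done.

Besides the shell and the picture viewer there is one more tool, called after "Request:" in YAML: its name, and indented under it one key for each argument. carry_out: Moves the arm, as the interface text tells. Its arguments: {"type":"object","properties":{"deltas":{"type":"array","items":{"type":"array"}},"newtons":{"type":"number"}},"required":["deltas"]}

```bash
mkdir -p pics; ls; cat > h.py <<'E'
from bench import *
import numpy as np, cv2
def save(cam,name):
    f=grab_frame(cam); cv2.imwrite('pics/'+name,f['frame'][:,:,::-1]); return f
def world(f,u,v,z=None):
    K=np.array(f['mtx']); k1=f['k1']
    d=np.array([(u-K[0,2])/K[0,0],(v-K[1,2])/K[1,1]]); s=d.copy()
    for _ in range(20): s=d/(1+k1*(s@s))
    R=np.array(f['rotation']); e=np.array(f['eye'])
    if R.shape!=(3,3):
        from scipy.spatial.transform import Rotation as Ro; R=Ro.from_quat(np.r_[R[1:],R[0]]).as_matrix()
    r=R@np.array([s[0],-s[1],-1.])
    t=f['z_map'][int(round(v)),int(round(u))] if z is None else (z-e[2])/r[2]
    return e+t*r
def cloud(f):
    # world xyz of every pixel
    h,w=f['z_map'].shape; K=np.array(f['mtx']); k1=f['k1']
    u,v=np.meshgrid(np.arange(w),np.arange(h)); a=(u-K[0,2])/K[0,0]; b=(v-K[1,2])/K[1,1]; x,y=a,b
    for _ in range(20):
        q=1+k1*(x*x+y*y); x,y=a/q,b/q
    R=np.array(f['rotation'])
    if R.shape!=(3,3):
        from scipy.spatial.transform import Rotation as Ro; R=Ro.from_quat(np.r_[R[1:],R[0]]).as_matrix()
    z=f['z_map']; return np.stack([x*z,-y*z,-z],-1)@R.T+np.array(f['eye'])
E
python3 - <<'E'
from h import *
fs=save('scene','s0.png'); ft=save('top','t0.png')
a=np.vstack([fs['frame'],ft['frame']]); 
for f in(fs,ft): print(f['eye'],f['k1'],np.round(f['rotation'],3).tolist())
for c in('top','scene'):
  for q in('dispenser','knob','sieve','sieve_handle','board','tape_roll','spring_clamp','nut_1','spacer_1a','tray_in'):
    try: print(c,q,[(round(r['p'],2),np.round(r['centre'],3).tolist()) for r in recognise(c,q)][:8])
    except Exception as e: print(c,q,e)
print(get_obs())
E
```

```text
pics
[-0.19613912  0.68929098  0.97617524] -0.058543978296058154 [-0.346, -0.165, 0.383, 0.841]
[ 0.39950877 -0.0045967   1.52982883] -0.04159539366101418 [0.707, 0.043, -0.032, -0.706]
top dispenser [(0.74, [0.576, 0.011, 0.037])]
top knob [(0.53, [0.601, 0.002, 0.168])]
top sieve [(0.93, [0.52, 0.333, 0.012])]
top sieve_handle [(0.91, [0.519, 0.335, 0.009])]
top board [(0.62, [0.519, -0.314, 0.015])]
top tape_roll [(0.47, [0.37, 0.125, 0.025])]
top spring_clamp []
top nut_1 []
top spacer_1a [(0.71, [0.573, 0.007, 0.037])]
top tray_in [(0.68, [0.573, 0.01, 0.04])]
scene dispenser [(0.92, [0.575, 0.019, 0.031])]
scene knob [(0.68, [0.592, 0.014, 0.151])]
scene sieve [(0.6, [0.532, 0.332, 0.013])]
scene sieve_handle [(0.94, [0.526, 0.329, 0.012])]
scene board [(0.64, [0.517, -0.302, 0.012])]
scene tape_roll []
scene spring_clamp []
scene nut_1 [(0.47, [0.583, -0.018, 0.148])]
scene spacer_1a [(0.45, [0.371, 0.125, 0.021])]
scene tray_in [(0.8, [0.576, 0.018, 0.033])]
{'clock': 1.1, 'joint_positions': array([-9.42893354e-01,  3.58595695e-01,  1.18848525e-02,  1.01366207e-05,
       -1.22404315e+00, -2.88124324e-01]), 'dq': array([-0.00239667,  0.00065628,  0.00030286, -0.00073846,  0.00045939,
       -0.00019446]), 'joint_torque': array([ 1.90670187e-05, -5.82995296e+01,  2.93666142e+01,  6.94197580e+00,
       -7.38793497e-04, -1.58854596e-05]), 'ee_pos': array([ 0.22495847, -0.63640176,  0.24530025]), 'ee_rot': array([ 5.08288464e-06, -1.69074965e-01,  9.85603194e-01, -2.10908632e-05]), 'wrist_force': array([-0.48185016, -0.20932139, -0.21964538]), 'torque': array([-0.03295928, -0.02742935,  0.01482567]), 'grasp_force': 0.0, 'finger_gap': 0.0853122491469515}
```

View pics/s0.png

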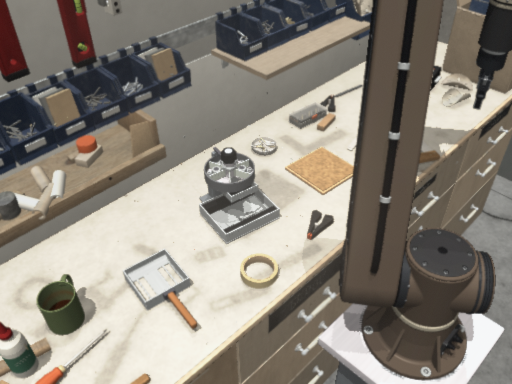

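View pics/t0.png

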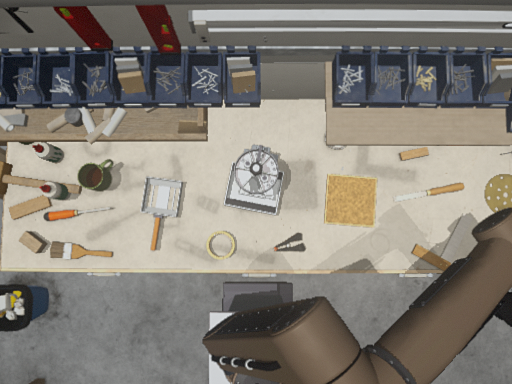

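The scene image shows the sieve at (160,280) with its handle towards the front right, the tray and carousel at (235,190), the board at (320,168), the tape at (258,270) and the clamp at (318,225). The top view agrees. Next I'll measure from depth.

```bash
cat >> h.py <<'E'
def measure(f,verbose=True):
    P=cloud(f); c=f['frame'].astype(int); ok=f['z_map']>0
    hsv=cv2.cvtColor(f['frame'],cv2.COLOR_RGB2HSV)
    x,y,z=P[...,0],P[...,1],P[...,2]
    def rect(m,n):
        q=P[m]; 
        if len(q)<5: print(n,'few',len(q)); return
        r=cv2.minAreaRect(q[:,:2].astype(np.float32)*1000)
        print(n,len(q),'c',np.round(r[0],1),'sz',np.round(r[1],1),'ang',round(r[2],1),'zmed',np.round(np.median(q[:,2])*1000,1),'mean',np.round(q.mean(0)*1000,1))
        return r
    reg=lambda x0,x1,y0,y1,z0,z1: ok&(x>x0)&(x<x1)&(y>y0)&(y<y1)&(z>z0)&(z<z1)
    return P,hsv,rect,reg
E
python3 - <<'E'
from h import *
for cam in('top','scene'):
    f=grab_frame(cam); P,hsv,rect,reg=measure(f)
    print(cam)
    sat=(hsv[...,1]>110)&(hsv[...,0]<20)
    h=reg(.3,.7,.2,.45,.005,.06)
    rect(h&~sat&(P[...,0]>.46),'pan'); rect(h&sat,'handle'); rect(reg(.3,.7,.2,.45,.027,.05)&~sat,'panrim')
    rect(reg(.4,.65,-.42,-.2,.006,.03),'board')
    rect(reg(.45,.8,-.12,.15,.19,.23),'knobtop'); rect(reg(.45,.8,-.12,.15,.14,.165),'carrim')
    rect(reg(.45,.66,-.12,.15,.034,.045),'traywall'); rect(reg(.45,.66,-.12,.15,.025,.045),'tray+ledge')
    rect(reg(.3,.45,.05,.2,.01,.05),'tape'); rect(reg(.3,.5,-.2,-.03,.006,.05),'clamp')
ft=grab_frame('top')['frame']
im=cv2.resize(ft[135:265,130:390],None,fx=3,fy=3,interpolation=cv2.INTER_CUBIC); cv2.imwrite('pics/t1.png',im[:,:,::-1])
E
```

```text
top
pan 836 c [580.5 324.7] sz [239.4 248.7] ang 0.2 zmed 10.7 mean [545.9 324.7  15.5]
handle 137 c [409.5 338.3] sz [ 13.9 105.2] ang 82.8 zmed 33.0 mean [410.  337.9  33. ]
panrim 224 c [475.7 330.9] sz [124.1 238.8] ang 82.1 zmed 32.8 mean [509.8 326.7  32.9]
board 2372 c [ 524.9 -310.1] sz [244.6 218.1] ang 0.0 zmed 11.1 mean [ 521.9 -316.    11.3]
knobtop 136 c [645.5  64.5] sz [189.1  36.3] ang 55.1 zmed 204.3 mean [604.7   7.3 204.5]
carrim 478 c [602.3   3.1] sz [138.  138.2] ang 34.6 zmed 148.5 mean [605.3   1.7 149.1]
traywall 214 c [560.9  11.3] sz [177.8 147.4] ang 79.1 zmed 36.7 mean [531.5  18.2  37.3]
tray+ledge 558 c [561.2  11.1] sz [178.1 148. ] ang 79.2 zmed 32.5 mean [523.2  17.   32.8]
tape 253 c [372.2 122.4] sz [93.9 92.6] ang 89.9 zmed 23.6 mean [371.5 123.2  23.1]
clamp 456 c [ 402.4 -113.6] sz [193.9 166.3] ang 0.5 zmed 17.0 mean [ 399.1 -102.4   18.3]
scene
pan 1439 c [580.4 327.5] sz [240.2 240.3] ang 88.8 zmed 18.3 mean [542.2 326.1  19.7]
handle 274 c [409.4 343.8] sz [ 18.9 112.6] ang 79.6 zmed 35.0 mean [405.9 344.3  34.7]
panrim 485 c [477.3 332.2] sz [122.1 245.7] ang 82.9 zmed 33.2 mean [516.7 328.4  32.9]
board 1804 c [ 523.5 -309.3] sz [197.8 243.7] ang 87.4 zmed 12.2 mean [ 521.3 -306.    12.2]
knobtop 159 c [629.6  72.1] sz [181.6  40.2] ang 66.7 zmed 204.5 mean [599.4  10.9 202.5]
carrim 824 c [600.4   8.5] sz [137.4 140.8] ang 50.4 zmed 148.5 mean [599.2  12.8 149.2]
traywall 382 c [562.2  13.9] sz [180.8 153.3] ang 79.1 zmed 37.1 mean [550.2  33.3  37.2]
tray+ledge 1027 c [562.   14.2] sz [181.7 153.4] ang 78.9 zmed 33.0 mean [548.8  30.2  33.1]
tape 572 c [372.3 126. ] sz [94.6 95.2] ang 22.9 zmed 22.8 mean [371.2 127.7  21.2]
clamp 541 c [ 420.9 -112.5] sz [178.7 149.4] ang 9.2 zmed 17.5 mean [399.2 -93.1  18.8]
```

View pics/t1.png

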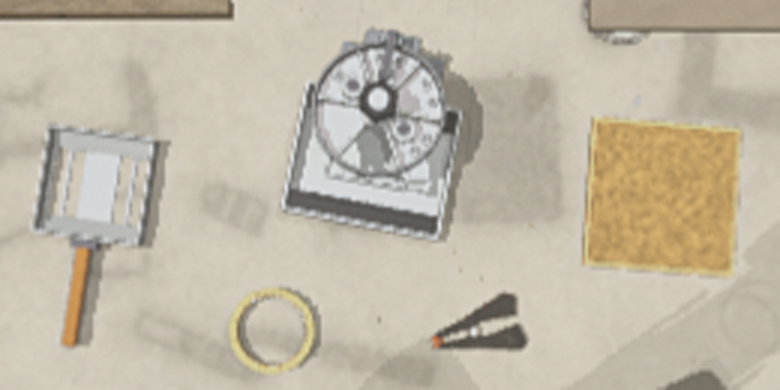

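Request:
carry_out:
  deltas:
    - [[2,3.5,0.5],[0,0,7],1]
    - [[2,3.5,0.5],[0,0,7],1]
    - [[2,3.5,0.5],[0,0,7],1]
    - [[2,3.5,0],[0,0,7],1]
    - [[2,3.5,0],[0,0,7],1]
  newtons: 60

```text
clock: 1.75
ee_pos: [0.3256, -0.4601, 0.2606]
ee_rot: [0.0, -0.46, 0.888, -0.0]
wrist_force: [0.3, -0.5, 1.1]
finger_gap: 0.0855
grasp_force: 0.0
```

Request:
carry_out:
  deltas:
    - [[2,3.5,0],[0,0,7],1]
    - [[2,3.5,0],[0,0,7],1]
    - [[2,3.5,0],[0,0,7],1]
    - [[2,3.5,0],[0,0,7],1]
    - [[2,3.5,0],[0,0,7],1]

```text
clock: 2.25
ee_pos: [0.4255, -0.2849, 0.2607]
ee_rot: [0.0, -0.706, 0.709, -0.0]
wrist_force: [1.0, 0.1, -0.7]
finger_gap: 0.0852
grasp_force: 0.0
```

Request:
carry_out:
  deltas:
    - [[0.3,4.8,0],[0,0,7],1]
    - [[0.2,4.8,0],[0,0,7],1]
    - [[0,4.8,0],[0,0,7],1]
    - [[0,4.8,0],[0,0,7],1]
    - [[0,4.8,0],[0,0,7],1]

```text
clock: 2.75
ee_pos: [0.4296, -0.0446, 0.2608]
ee_rot: [-0.0, 0.886, -0.464, 0.0]
wrist_force: [0.9, -0.0, 1.0]
finger_gap: 0.0859
grasp_force: 0.0
```

```bash
cat >> h.py <<'E'
def sieve(y0,y1,x0=.3,x1=.66,z0=.027,z1=.05,cams=('top','scene')):
    for cam in cams:
        f=grab_frame(cam); P,hsv,rect,reg=measure(f)
        m=reg(x0,x1,y0,y1,z0,z1); sat=(hsv[...,1]>110)&(hsv[...,0]<20)
        rect(m&sat,cam+' handle')
        k=m&~sat
        n,l,s,_=cv2.connectedComponentsWithStats(k.astype(np.uint8),connectivity=8)
        i=1+np.argmax(s[1:,4]); rect(l==i,cam+' rim'); 
def pose():
    o=get_obs(); R=o['ee_rot']; n=R[1:]; n=n/np.linalg.norm(n)
    yv=2*n[1]*n-np.array([0,1,0]); 
    print('t',round(o['clock'],2),'tcp',np.round(np.array(o['ee_pos'])*1000,1),'yang',round(np.degrees(np.arctan2(yv[1],yv[0]))%360,2),'q',np.round(np.degrees(o['joint_positions']),0),'gap',round(o['finger_gap']*1000,1),'gf',o['grasp_force'],'F',np.round(o['wrist_force'],1))
E
python3 - <<'E'
from h import *
sieve(.22,.44); pose()
E
```

```text
top handle 108 c [419.6 336.8] sz [13.8 84.9] ang 81.6 zmed 34.0 mean [420.3 336.4  33.7]
top rim 94 c [503.7 279.9] sz [ 60.9 147.6] ang 50.7 zmed 32.7 mean [495.3 294.1  33. ]
scene handle 266 c [409.3 343.8] sz [ 17.8 113.3] ang 80.4 zmed 35.1 mean [407.1 344.2  35. ]
scene rim 455 c [530.2 325.8] sz [121.6 136.9] ang 82.7 zmed 33.2 mean [525.6 327.1  33. ]
t 2.85 tcp [430.2 -41.8 260.9] yang 215.07 q [ 21.  -4. -27.  -0. -67.  14.] gap 85.9 gf 0.0 F [ 0.  -0.6  0.8]
```

Request:
carry_out:
  deltas:
    - [[-0.2,3.8,0],[0,0,4.7],1]
    - [[-0.2,3.8,0],[0,0,4.7],1]
    - [[-0.2,3.8,0],[0,0,4.7],1]
    - [[-0.2,3.8,0],[0,0,4.7],1]
    - [[-0.2,3.8,0],[0,0,4.7],1]

```text
clock: 3.35
ee_pos: [0.4197, 0.1448, 0.2607]
ee_rot: [-0.0, 0.962, -0.275, 0.0]
wrist_force: [1.2, 0.0, 0.4]
finger_gap: 0.0853
grasp_force: 0.0
```

Request:
carry_out:
  deltas:
    - [[-0.3,3.8,-2],[0,0,4.7],1]
    - [[-0.3,3.8,-2],[0,0,4.7],1]
    - [[-0.3,3.8,-2],[0,0,4.7],1]
    - [[-0.3,3.8,-2],[0,0,4.7],1]
    - [[-0.3,3.8,-2],[0,0,4.7],1]

```text
clock: 3.85
ee_pos: [0.405, 0.3349, 0.1598]
ee_rot: [-0.0, 0.997, -0.073, 0.0]
wrist_force: [0.2, 0.3, -0.1]
finger_gap: 0.0858
grasp_force: 0.0
```

Request:
carry_out:
  deltas:
    - [[0,0,-2],[0,0,0],1]
    - [[0,0,-2],[0,0,0],1]
    - [[0,0,-1],[0,0,0],1]
    - [[0,0,0],[0,0,0],1]
    - [[0,0,0],[0,0,0],1]

```text
clock: 4.35
ee_pos: [0.4055, 0.3336, 0.111]
ee_rot: [-0.0, 0.997, -0.075, 0.0]
wrist_force: [-1.1, 0.9, 0.0]
finger_gap: 0.0858
grasp_force: 0.0
```

```bash
python3 - <<'E'
from h import *
sieve(.22,.44); pose(); save('scene','s1.png')
f=grab_frame('scene')['frame']; cv2.imwrite('pics/s1.png',cv2.resize(f[220:384,80:280],None,fx=3,fy=3)[:,:,::-1])
E
```

```text
top handle 85 c [409.8 338.9] sz [ 15.3 104.8] ang 82.5 zmed 33.9 mean [414.4 337.5  33.8]
top rim 168 c [526.5 323.5] sz [124.6 134.4] ang 82.0 zmed 33.2 mean [516.4 327.2  33.2]
scene handle 266 c [408.7 343.5] sz [ 17.  111.1] ang 81.1 zmed 35.3 mean [405.8 344.4  35. ]
scene rim 175 c [538.2 358.5] sz [ 58.3 126.5] ang 80.1 zmed 33.6 mean [545.2 369.6  33.2]
t 4.45 tcp [405.5 334.  111.5] yang 261.45 q [ 61.  14. -28.   0. -48.  21.] gap 85.1 gf 0.0 F [-0.4  0.1  0.5]
```

View pics/s1.png

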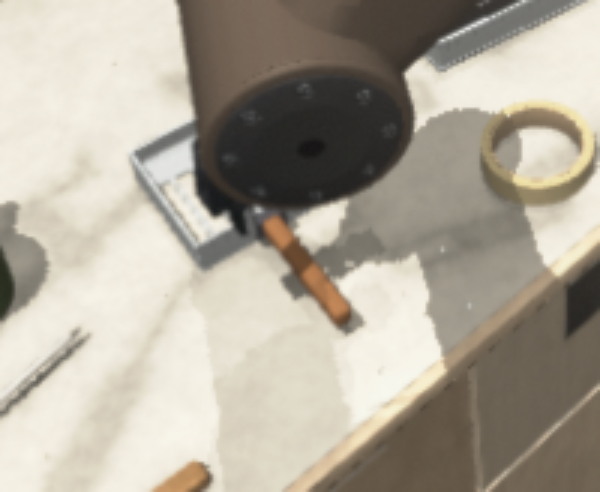

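The picture shows the gripper above the handle, which runs from (270,220) to (340,320), clear of the tape at (540,150). I'll shift 7 mm left, go down and grip.

Request:
carry_out:
  deltas:
    - [[0,0.7,-2],[0,0,0.6],1]
    - [[0,0,-2],[0,0,0],1]
    - [[0,0,-2],[0,0,0],1]
    - [[0,0,-2],[0,0,0],1]
    - [[0,0,-1],[0,0,0],1]

```text
clock: 5.05
ee_pos: [0.4048, 0.3402, 0.0194]
ee_rot: [0.0, 0.998, -0.069, -0.0]
wrist_force: [-0.3, -0.7, -0.8]
finger_gap: 0.0852
grasp_force: 0.0
```

Request:
carry_out:
  deltas:
    - [[0,0,0],[0,0,0],0]
    - [[0,0,0],[0,0,0],0]
    - [[0,0,0],[0,0,0],0]
    - [[0,0,0],[0,0,0],0]
    - [[0,0,0],[0,0,0],0]

```text
clock: 5.55
ee_pos: [0.4052, 0.341, 0.021]
ee_rot: [-0.001, 0.998, -0.069, 0.0]
wrist_force: [-1.2, -0.9, 2.7]
finger_gap: 0.0149
grasp_force: 60.1
```

Request:
carry_out:
  deltas:
    - [[0,0,0],[0,0,0],0]
    - [[0,0,0],[0,0,0],0]
    - [[0,0,0],[0,0,0],0]
    - [[0,0,0],[0,0,0],0]
    - [[0,0,0],[0,0,0],0]

```text
clock: 6.05
ee_pos: [0.4051, 0.341, 0.0207]
ee_rot: [-0.0, 0.998, -0.069, 0.0]
wrist_force: [-2.5, 0.0, 5.6]
finger_gap: 0.0151
grasp_force: 60.7
```

```bash
python3 - <<'E'
from h import *
sieve(.22,.44,cams=('top',)); pose()
E
```

```text
top handle 61 c [409.8 339.2] sz [ 14.9 104.8] ang 82.9 zmed 33.1 mean [423.7 336.1  33.3]
top rim 128 c [533.2 322.5] sz [123.4 121.5] ang 82.1 zmed 33.3 mean [550.3 315.6  33.7]
t 6.1 tcp [405.1 341.   20.7] yang 262.09 q [ 61.  22. -33.   0. -35.  21.] gap 14.9 gf 60.74049711227417 F [-2.9  0.6  5.4]
```

Request:
carry_out:
  deltas:
    - [[0,0,0.8],[0,0,0],0]
    - [[0,0,1.2],[0,0,0],0]
    - [[0,0,1.2],[0,0,0],0]
    - [[0,0,1.2],[0,0,0],0]
    - [[0,0,0.4],[0,0,0],0]

```text
clock: 6.6
ee_pos: [0.4055, 0.3414, 0.0703]
ee_rot: [-0.001, 0.998, -0.069, 0.001]
wrist_force: [0.2, 0.5, -1.7]
finger_gap: 0.0151
grasp_force: 59.7
```

Request:
carry_out:
  deltas:
    - [[1.3,-2.1,0],[0,0,-0.6],0]
    - [[1.3,-2.1,0],[0,0,-0.6],0]
    - [[1.3,-2.1,0],[0,0,-0.6],0]
    - [[1.3,-2.1,0],[0,0,-0.6],0]
    - [[1.3,-2.1,0],[0,0,-0.6],0]

```text
clock: 7.1
ee_pos: [0.4703, 0.2347, 0.0686]
ee_rot: [-0.0, 0.995, -0.095, 0.0]
wrist_force: [0.7, 0.5, -1.1]
finger_gap: 0.0147
grasp_force: 59.7
```

Request:
carry_out:
  deltas:
    - [[0,0,0],[0,0,0],0]
    - [[0,0,0],[0,0,0],0]
    - [[0,0,0],[0,0,0],0]
    - [[0,0,0],[0,0,0],0]
    - [[0,0,0],[0,0,0],0]

```text
clock: 7.6
ee_pos: [0.4697, 0.2362, 0.0684]
ee_rot: [-0.0, 0.996, -0.095, 0.0]
wrist_force: [-0.0, 0.5, -1.5]
finger_gap: 0.0154
grasp_force: 59.7
```

```bash
python3 - <<'E'
from h import *
sieve(.11,.35,z0=.06,z1=.105,x1=.7); pose()
f=grab_frame('scene')
# dispenser check
for cam in('top','scene'):
    f=grab_frame(cam); P,hsv,rect,reg=measure(f)
    rect(reg(.56,.65,-.04,.05,.198,.212),cam+' knobtop'); rect(reg(.5,.7,-.1,.1,.143,.158),cam+' carrim'); rect(reg(.45,.66,-.11,.12,.034,.042),cam+' tray')
E
```

```text
top handle 39 c [473.8 234.3] sz [ 14.1 107.9] ang 79.2 zmed 81.5 mean [480.5 232.1  81.7]
top rim 331 c [588.6 212.9] sz [123.9 139.6] ang 79.3 zmed 76.9 mean [594.6 214.4  74. ]
scene handle 129 c [451.5 242.5] sz [16.1 66.2] ang 77.3 zmed 81.4 mean [443.6 244.2  81.1]
scene rim 115 c [448.9 250. ] sz [62.1 35.6] ang 27.9 zmed 78.2 mean [458.7 254.7  81.2]
t 7.7 tcp [469.7 236.   68.3] yang 259.12 q [ 48.  17. -31.  -0. -42.  31.] gap 14.7 gf 59.67632174491882 F [ 0.2  0.2 -2.2]
top knobtop 127 c [602.6   3.2] sz [35.7 36.9] ang 78.5 zmed 204.1 mean [602.7   2.8 204. ]
top carrim 401 c [603.2   3.2] sz [139.2 136.8] ang 43.9 zmed 148.4 mean [605.7   2.6 148.8]
top tray 196 c [561.4  11.2] sz [178.  148.1] ang 79.2 zmed 36.3 mean [530.1  16.2  36.7]
scene knobtop few 0
scene carrim 8 c [533.2   3.2] sz [ 2.6 29. ] ang 7.0 zmed 145.3 mean [534.    1.2 145.3]
scene tray 295 c [555.4  14.9] sz [179.6 138.2] ang 78.7 zmed 36.7 mean [514.6  22.9  37.1]
```

Request:
carry_out:
  deltas:
    - [[-0.35,-2,0],[0,0,0],0]
    - [[-0.35,-2,0],[0,0,0],0]
    - [[-0.35,-2,0],[0,0,0],0]
    - [[-0.35,-2,0],[0,0,0],0]
    - [[-0.35,-2,0],[0,0,0],0]

```text
clock: 8.35
ee_pos: [0.452, 0.1336, 0.0684]
ee_rot: [-0.0, 0.995, -0.095, 0.0]
wrist_force: [0.1, -0.3, -0.9]
finger_gap: 0.0153
grasp_force: 59.7
```

Request:
carry_out:
  deltas:
    - [[-0.35,-2,0],[0,0,0],0]
    - [[-0.35,-2,0],[0,0,0],0]
    - [[-0.35,-2,0],[0,0,0],0]
    - [[-0.35,-2,0],[0,0,0],0]
    - [[-0.4,-2,0],[0,0,0],0]

```text
clock: 8.85
ee_pos: [0.4339, 0.0338, 0.0685]
ee_rot: [-0.0, 0.995, -0.095, 0.0]
wrist_force: [0.6, -0.1, -1.2]
finger_gap: 0.0153
grasp_force: 59.7
```

Request:
carry_out:
  deltas:
    - [[0,0,0],[0,0,0],0]
    - [[0,0,0],[0,0,0],0]
    - [[0,0,-0.2],[0,0,0],0]
    - [[0,0,0],[0,0,0],0]
    - [[0,0,0],[0,0,0],0]

```text
clock: 9.35
ee_pos: [0.4345, 0.0359, 0.0662]
ee_rot: [0.0, 0.995, -0.095, -0.0]
wrist_force: [0.3, 0.7, -1.7]
finger_gap: 0.015
grasp_force: 59.7
```

```bash
python3 - <<'E'
from h import *
sieve(-.09,.13,z0=.06,z1=.095,x0=.3,x1=.7); pose()
f=grab_frame('scene')['frame']; g=grab_frame('top')['frame']
a=cv2.resize(f[110:310,150:330],(360,400)); b=cv2.resize(g[130:280,190:320],(347,400))
cv2.imwrite('pics/s2.png',np.hstack([a,b])[:,:,::-1])
E
```

```text
top handle few 0
top rim 44 c [514.5 -33.2] sz [40.6 79.6] ang 42.4 zmed 77.4 mean [509.9 -27.5  75.8]
scene handle 61 c [436.6  41.4] sz [ 12.1 108.4] ang 79.5 zmed 79.3 mean [417.8  44.   79. ]
scene rim 231 c [568.6  63.9] sz [ 39.1 130.4] ang 88.6 zmed 72.1 mean [557.4  69.7  71.5]
t 9.45 tcp [434.5  35.9  66.2] yang 259.11 q [ 31.  10. -42.   0. -38.  48.] gap 14.6 gf 59.67621982097626 F [-0.4  0.6 -1.5]
```

View pics/s2.png

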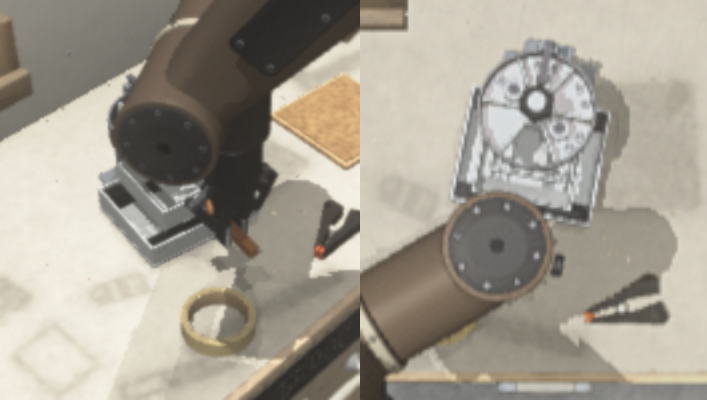

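The left half shows the pan over the tray around (165,195). The right half shows it centred between the tray walls (470–595). Lowering now.

Request:
carry_out:
  deltas:
    - [[0,0,-0.4],[0,0,0],0]
    - [[0,0,-0.4],[0,0,0],0]
    - [[0,0,-0.3],[0,0,0],0]
    - [[0,0,-0.2],[0,0,0],0]
    - [[0,0,-0.05],[0,0,0],0]

```text
clock: 10.05
ee_pos: [0.4342, 0.0355, 0.0527]
ee_rot: [0.0, 0.995, -0.095, -0.0]
wrist_force: [-4.7, 1.0, 6.3]
finger_gap: 0.0151
grasp_force: 60.7
```

Request:
carry_out:
  deltas:
    - [[0,0,0],[0,0,0],0]
    - [[0,0,0],[0,0,0],0]
    - [[0,0,0],[0,0,0],0.3]
    - [[0,0,0],[0,0,0],0.6]
    - [[0,0,0],[0,0,0],1]

```text
clock: 10.55
ee_pos: [0.4347, 0.0357, 0.0528]
ee_rot: [-0.0, 0.995, -0.095, 0.0]
wrist_force: [0.6, -0.2, 0.2]
finger_gap: 0.0536
grasp_force: 0.0
```

Request:
carry_out:
  deltas:
    - [[0,0,0],[0,0,0],1]
    - [[0,0,0],[0,0,0],1]
    - [[0,0,0],[0,0,0],1]
    - [[0,0,1],[0,0,0],1]
    - [[0,0,3],[0,0,0],1]

```text
clock: 11.05
ee_pos: [0.4328, 0.0348, 0.0918]
ee_rot: [0.001, 0.995, -0.095, -0.002]
wrist_force: [-0.2, 0.7, 0.6]
finger_gap: 0.0857
grasp_force: 0.0
```

Request:
carry_out:
  deltas:
    - [[0,0,3.5],[0,0,0],1]
    - [[0,0,3.5],[0,0,0],1]
    - [[0,0,3.5],[0,0,0],1]
    - [[0,0,3.5],[0,0,0],1]
    - [[0,0,3],[0,0,0],1]

```text
clock: 11.55
ee_pos: [0.4343, 0.0354, 0.2658]
ee_rot: [-0.001, 0.995, -0.095, 0.001]
wrist_force: [0.5, 0.4, 0.1]
finger_gap: 0.0851
grasp_force: 0.0
```

Request:
carry_out:
  deltas:
    - [[0,0,0],[0,0,0],1]
    - [[-1,0,0],[0,0,0],1]
    - [[-1,0,0],[0,0,0],1]
    - [[0,0,0],[0,0,0],1]
    - [[0,0,0],[0,0,0],1]

```text
clock: 12.05
ee_pos: [0.4139, 0.0355, 0.2625]
ee_rot: [0.0, 0.995, -0.095, -0.0]
wrist_force: [0.2, 0.0, 0.2]
finger_gap: 0.0852
grasp_force: 0.0
```

```bash
python3 - <<'E'
from h import *
sieve(-.09,.13,z0=.055,z1=.075,x0=.3,x1=.7); pose()
f=grab_frame('scene')['frame']; g=grab_frame('top')['frame']
a=cv2.resize(f[110:310,150:330],(360,400)); b=cv2.resize(g[130:280,190:320],(347,400))
cv2.imwrite('pics/s3.png',np.hstack([a,b])[:,:,::-1])
for cam in('top','scene'):
    f=grab_frame(cam); P,hsv,rect,reg=measure(f)
    rect(reg(.56,.65,-.04,.05,.198,.212),cam+' knobtop'); rect(reg(.45,.66,-.11,.12,.034,.042),cam+' tray')
E
```

```text
top handle few 0
top rim 103 c [529.7  16.1] sz [122.9  78.1] ang 80.3 zmed 65.4 mean [516.1  19.3  65. ]
scene handle 186 c [439.4  38. ] sz [ 15.2 114.6] ang 79.4 zmed 66.8 mean [435.1  40.2  66.3]
scene rim 381 c [516.4  22.4] sz [125.7 222.8] ang 78.7 zmed 64.4 mean [530.5  31.6  63.4]
t 12.15 tcp [414.4  35.6 262.6] yang 259.09 q [ 32.  -6. -28.   0. -68.  47.] gap 85.1 gf 0.0 F [-0.1 -0.2  0.5]
top knobtop 127 c [603.1   3.1] sz [35.6 37.2] ang 78.4 zmed 204.0 mean [602.4   3.2 204. ]
top tray 390 c [561.3  11.2] sz [178.  147.8] ang 79.0 zmed 36.9 mean [539.6  11.1  37.2]
scene knobtop 118 c [602.    7.4] sz [35.7 38.8] ang 75.5 zmed 205.4 mean [600.2   8.7 204.9]
scene tray 664 c [561.6  14. ] sz [181.9 151.4] ang 79.3 zmed 36.9 mean [549.9  26.   37.2]
```

View pics/s3.png

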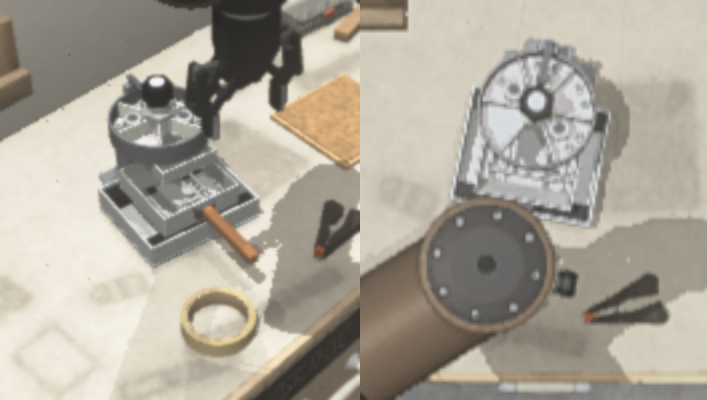

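The sieve is seated on the ledges, with its handle to the front at (230,232) in the left half. Next is the knob, at about (602.5, 4).

Request:
carry_out:
  deltas:
    - [[3.7,-0.6,0],[0,0,0],1]
    - [[3.7,-0.6,0],[0,0,0],1]
    - [[3.7,-0.6,0],[0,0,0],1]
    - [[3.7,-0.6,0],[0,0,0],1]
    - [[4,-0.7,0],[0,0,0],1]

```text
clock: 12.85
ee_pos: [0.604, 0.0041, 0.2623]
ee_rot: [0.0, 0.995, -0.095, -0.0]
wrist_force: [-0.1, 0.6, 1.4]
finger_gap: 0.0855
grasp_force: 0.0
```

Request:
carry_out:
  deltas:
    - [[0,0,0],[0,0,0],1]
    - [[0,0,-2],[0,0,0],1]
    - [[0,0,-2],[0,0,0],1]
    - [[0,0,-2],[0,0,0],1]
    - [[0,0,-1.4],[0,0,0],1]

```text
clock: 13.35
ee_pos: [0.6018, 0.0045, 0.1871]
ee_rot: [0.0, 0.995, -0.095, -0.001]
wrist_force: [0.6, -0.7, 0.5]
finger_gap: 0.0855
grasp_force: 0.0
```

Request:
carry_out:
  deltas:
    - [[0,0,0],[0,0,0],0.6]
    - [[0,0,0],[0,0,0],0.5]
    - [[0,0,0],[0,0,0],0.3]
    - [[0,0,0],[0,0,0],0.3]
    - [[0,0,0],[0,0,0],0.3]
  newtons: 40

```text
clock: 13.85
ee_pos: [0.6029, 0.0042, 0.1903]
ee_rot: [0.0, 0.995, -0.095, 0.001]
wrist_force: [-1.5, -3.4, 6.3]
finger_gap: 0.0353
grasp_force: 41.3
```

```bash
python3 - <<'E'
from h import *
pose()
E
```

```text
t 13.85 tcp [602.9   4.2 190.3] yang 259.08 q [ 19.  16. -13.   0. -61.  60.] gap 35.3 gf 41.34959060233086 F [-1.5 -3.4  6.3]
```

Request:
carry_out:
  deltas:
    - [[0,0,0.1],[0,0,-3],0.3]
    - [[0,0,0],[0,0,-6],0.3]
    - [[0,0,0],[0,0,-6],0.3]
    - [[0,0,0],[0,0,-6],0.3]
    - [[0,0,0],[0,0,-6],0.3]

```text
clock: 14.35
ee_pos: [0.6032, 0.0048, 0.1903]
ee_rot: [-0.001, 0.945, -0.327, 0.001]
wrist_force: [2.1, -0.1, -0.1]
finger_gap: 0.0358
grasp_force: 41.1
```

Request:
carry_out:
  deltas:
    - [[0,0,0],[0,0,-6],0.3]
    - [[0,0,0],[0,0,-6],0.3]
    - [[0,0,0],[0,0,-6],0.3]
    - [[0,0,0],[0,0,-6],0.3]
    - [[0,0,0],[0,0,-6],0.3]

```text
clock: 14.85
ee_pos: [0.6039, 0.0053, 0.1903]
ee_rot: [-0.001, 0.828, -0.56, 0.001]
wrist_force: [4.5, 0.9, -2.6]
finger_gap: 0.0353
grasp_force: 40.9
```

Request:
carry_out:
  deltas:
    - [[0,0,0],[0,0,-3],0.3]
    - [[0,0,0],[0,0,0],0.3]
    - [[0,0,0],[0,0,0],0.3]
    - [[0,0,0],[0,0,0],0.3]
    - [[0,0,0],[0,0,0],0.3]

```text
clock: 15.35
ee_pos: [0.6039, 0.0053, 0.1904]
ee_rot: [-0.001, 0.815, -0.58, 0.001]
wrist_force: [4.5, 0.6, -1.5]
finger_gap: 0.0354
grasp_force: 41.0
```

Request:
carry_out:
  deltas:
    - [[0,0,0],[0,0,0],0.3]
    - [[0,0,0],[0,0,0],0.3]
    - [[0,0,0],[0,0,0],0.3]
    - [[0,0,0],[0,0,0],0.3]
    - [[0,0,0],[0,0,0],0.3]

```text
clock: 15.85
ee_pos: [0.6039, 0.0053, 0.1903]
ee_rot: [-0.001, 0.815, -0.58, 0.001]
wrist_force: [5.8, 1.6, -1.7]
finger_gap: 0.0354
grasp_force: 41.0
```

```bash
python3 - <<'E'
from h import *
pose()
f=grab_frame('scene')['frame']; cv2.imwrite('pics/s4.png',cv2.resize(f[110:310,150:330],(540,600))[:,:,::-1])
E
```

```text
t 15.85 tcp [603.9   5.3 190.3] yang 199.17 q [ 19.  16. -13.   0. -60.   0.] gap 35.4 gf 40.98317844327539 F [ 5.8  1.6 -1.7]
```

View pics/s4.png

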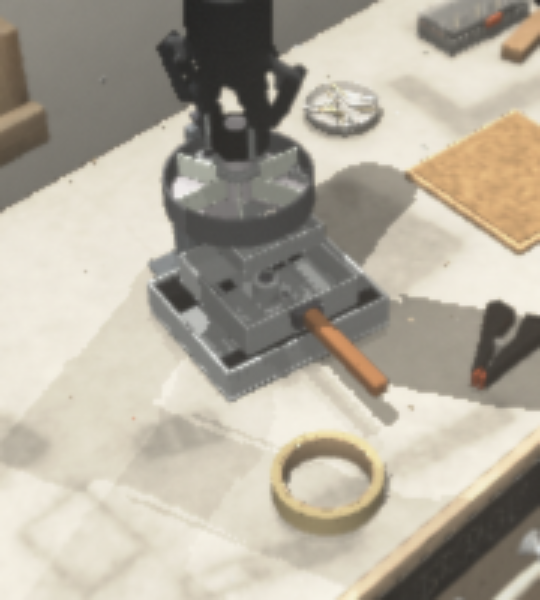

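A nut (265,277) and a spacer dropped into the sieve, and the wheel followed the turn. Two more clicks.

Request:
carry_out:
  deltas:
    - [[0,0,0],[0,0,-3],0.3]
    - [[0,0,0],[0,0,-6],0.3]
    - [[0,0,0],[0,0,-6],0.3]
    - [[0,0,0],[0,0,-6],0.3]
    - [[0,0,0],[0,0,-6],0.3]

```text
clock: 16.4
ee_pos: [0.6046, 0.0054, 0.1904]
ee_rot: [0.002, -0.656, 0.755, -0.001]
wrist_force: [9.6, 0.7, -3.8]
finger_gap: 0.0353
grasp_force: 40.8
```

Request:
carry_out:
  deltas:
    - [[0,0,0],[0,0,-6],0.3]
    - [[0,0,0],[0,0,-6],0.3]
    - [[0,0,0],[0,0,-6],0.3]
    - [[0,0,0],[0,0,-6],0.3]
    - [[0,0,0],[0,0,-6],0.3]

```text
clock: 16.9
ee_pos: [0.6054, 0.0051, 0.1904]
ee_rot: [0.003, -0.438, 0.899, -0.001]
wrist_force: [13.1, -1.9, -7.6]
finger_gap: 0.0355
grasp_force: 40.6
```

Request:
carry_out:
  deltas:
    - [[0,0,0],[0,0,-3],0.3]
    - [[0,0,0],[0,0,0],0.3]
    - [[0,0,0],[0,0,0],0.3]
    - [[0,0,0],[0,0,0],0.3]
    - [[0,0,0],[0,0,0],0.3]

```text
clock: 17.4
ee_pos: [0.6055, 0.005, 0.1904]
ee_rot: [0.003, -0.416, 0.909, -0.001]
wrist_force: [12.6, -2.4, -6.6]
finger_gap: 0.0353
grasp_force: 40.7
```

Request:
carry_out:
  deltas:
    - [[0,0,0],[0,0,0],0.3]
    - [[0,0,0],[0,0,0],0.3]
    - [[0,0,0],[0,0,0],0.3]
    - [[0,0,0],[0,0,0],0.3]
    - [[0,0,0],[0,0,0],0.3]

```text
clock: 17.9
ee_pos: [0.6055, 0.005, 0.1904]
ee_rot: [0.003, -0.416, 0.909, -0.001]
wrist_force: [12.1, -2.0, -6.9]
finger_gap: 0.0354
grasp_force: 40.7
```

Request:
carry_out:
  deltas:
    - [[0,0,0],[0,0,-3],0.3]
    - [[0,0,0],[0,0,-6],0.3]
    - [[0,0,0],[0,0,-6],0.3]
    - [[0,0,0],[0,0,-6],0.3]
    - [[0,0,0],[0,0,-6],0.3]

```text
clock: 18.4
ee_pos: [0.6059, 0.0045, 0.1904]
ee_rot: [0.003, -0.19, 0.982, -0.001]
wrist_force: [14.6, -5.2, -8.5]
finger_gap: 0.0354
grasp_force: 40.7
```

Request:
carry_out:
  deltas:
    - [[0,0,0],[0,0,-6],0.3]
    - [[0,0,0],[0,0,-6],0.3]
    - [[0,0,0],[0,0,-6],0.3]
    - [[0,0,0],[0,0,-6],0.3]
    - [[0,0,0],[0,0,-6],0.3]

```text
clock: 18.9
ee_pos: [0.606, 0.0037, 0.1904]
ee_rot: [0.003, 0.07, 0.998, -0.0]
wrist_force: [16.0, -9.7, -9.1]
finger_gap: 0.0349
grasp_force: 40.8
```

Request:
carry_out:
  deltas:
    - [[0,0,0],[0,0,-3],0.3]
    - [[0,0,0],[0,0,0],0.3]
    - [[0,0,0],[0,0,0],0.3]
    - [[0,0,0],[0,0,0],0.3]
    - [[0,0,0],[0,0,0],0.3]

```text
clock: 19.4
ee_pos: [0.606, 0.0036, 0.1904]
ee_rot: [0.003, 0.094, 0.996, -0.0]
wrist_force: [15.3, -9.0, -8.8]
finger_gap: 0.0354
grasp_force: 40.9
```

Request:
carry_out:
  deltas:
    - [[0,0,0],[0,0,0],0.3]
    - [[0,0,0],[0,0,0],0.3]
    - [[0,0,0],[0,0,0],0.3]
    - [[0,0,0],[0,0,0],0.3]
    - [[0,0,0],[0,0,0],0.3]

```text
clock: 19.9
ee_pos: [0.606, 0.0035, 0.1904]
ee_rot: [0.003, 0.094, 0.996, -0.0]
wrist_force: [16.3, -9.4, -9.5]
finger_gap: 0.0354
grasp_force: 40.9
```

```bash
python3 - <<'E'
from h import *
pose()
f=grab_frame('scene')['frame']; cv2.imwrite('pics/s5.png',cv2.resize(f[110:310,150:330],(540,600))[:,:,::-1])
E
```

```text
t 19.9 tcp [606.    3.5 190.4] yang 79.16 q [  19.   16.  -13.    0.  -60. -120.] gap 35.4 gf 40.93081375351176 F [16.3 -9.4 -9.5]
```

View pics/s5.png

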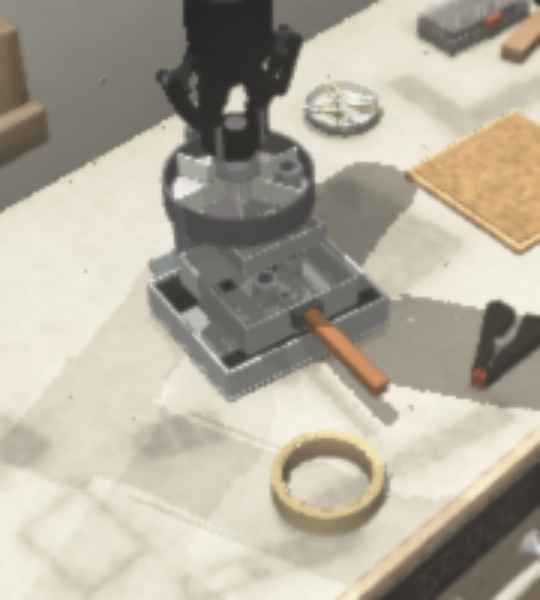

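Request:
carry_out:
  deltas:
    - [[0.3,-0.1,0],[0,0,0],0.3]
    - [[0,0,0],[0,0,0],0.3]
    - [[0,0,0],[0,0,0],0.6]
    - [[0,0,0],[0,0,0],1]
    - [[0,0,0],[0,0,0],1]

```text
clock: 20.45
ee_pos: [0.605, 0.0038, 0.1897]
ee_rot: [-0.0, 0.095, 0.995, 0.0]
wrist_force: [-0.5, 0.7, -0.2]
finger_gap: 0.0772
grasp_force: 0.0
```

Request:
carry_out:
  deltas:
    - [[0,0,0],[0,0,0],1]
    - [[0,0,2],[0,0,0],1]
    - [[0,0,2],[0,0,0],1]
    - [[0,0,2],[0,0,0],1]
    - [[0,0,2],[0,0,0],1]

```text
clock: 20.95
ee_pos: [0.6052, 0.0037, 0.2706]
ee_rot: [-0.0, 0.095, 0.995, 0.0]
wrist_force: [0.0, -0.1, -0.6]
finger_gap: 0.0851
grasp_force: 0.0
```

Request:
carry_out:
  deltas:
    - [[-3.8,0.7,0],[0,0,0],1]
    - [[-3.8,0.7,0],[0,0,0],1]
    - [[-3.8,0.7,0],[0,0,0],1]
    - [[-3.8,0.7,0],[0,0,0],1]
    - [[-4,0.7,0],[0,0,0],1]

```text
clock: 21.45
ee_pos: [0.412, 0.0386, 0.2696]
ee_rot: [-0.0, 0.095, 0.995, 0.0]
wrist_force: [-0.4, 1.7, 0.4]
finger_gap: 0.0853
grasp_force: 0.0
```

Request:
carry_out:
  deltas:
    - [[0,0,0],[0,0,0],1]
    - [[0,0,0],[0,0,0],1]
    - [[0,0,0],[0,0,0],1]
    - [[0,0,0],[0,0,0],1]
    - [[0,0,0],[0,0,0],1]

```text
clock: 21.95
ee_pos: [0.414, 0.0385, 0.2694]
ee_rot: [-0.0, 0.096, 0.995, -0.0]
wrist_force: [-0.1, 0.2, -0.3]
finger_gap: 0.0851
grasp_force: 0.0
```

```bash
python3 - <<'E'
from h import *
sieve(-.09,.13,z0=.055,z1=.075,x0=.3,x1=.7); pose()
f=grab_frame('top'); P,hsv,rect,reg=measure(f); rect(reg(.56,.65,-.04,.05,.198,.212),' knobtop')
rect(reg(.4,.63,-.4,-.22,.006,.03),'board')
for c in('top','scene'):
  for q in('nut_1','spacer_1a'): print(c,q,[(round(r['p'],2),np.round(r['centre'],3).tolist()) for r in recognise(c,q)])
s=grab_frame('scene')['frame']; 
a=cv2.resize(s[170:250,185:285],(500,400)); b=cv2.resize(f['frame'][140:230,210:300],(300,300)); b=np.vstack([b,np.zeros((100,300,3),np.uint8)])
cv2.imwrite('pics/s6.png',np.hstack([a,b])[:,:,::-1])
E
```

```text
top handle few 0
top rim 86 c [513.   33.5] sz [137.6  57.2] ang 50.7 zmed 64.9 mean [513.1  35.3  65. ]
scene handle 190 c [438.3  38.2] sz [ 15.1 112.1] ang 79.2 zmed 66.4 mean [435.4  40.1  66.1]
scene rim 409 c [506.9  23.2] sz [125.1 238.1] ang 79.9 zmed 64.1 mean [529.2  31.7  63.2]
t 22.05 tcp [413.8  38.5 269.4] yang 79.02 q [  33.   -6.  -27.   -0.  -69. -134.] gap 85.0 gf 0.0 F [ 0.5 -0.6 -0.2]
 knobtop 123 c [603.3   2.2] sz [36.7 35.8] ang 0.3 zmed 205.0 mean [602.7   2.7 204.4]
board 2310 c [ 516.1 -311.9] sz [176.  227.2] ang 89.9 zmed 11.2 mean [ 520.9 -315.3   11.4]
top nut_1 []
top spacer_1a []
scene nut_1 [(0.45, [0.561, -0.018, 0.047])]
scene spacer_1a [(0.31, [0.582, 0.024, 0.118])]
```

View pics/s6.png

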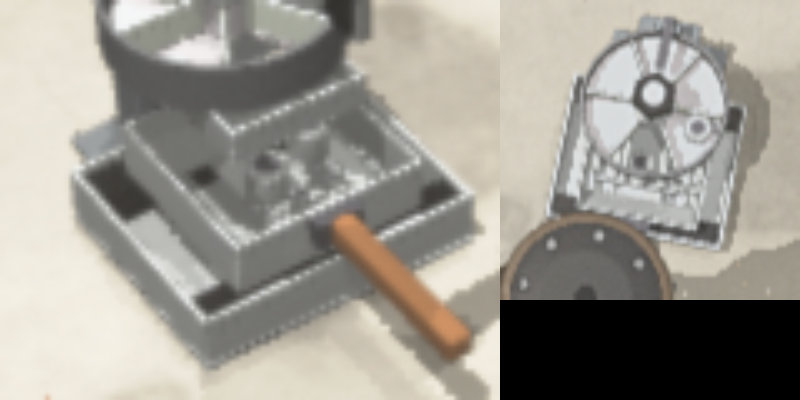

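The top view shows the next batch still in the pocket at (697,125), so it was exactly three clicks. The nuts and spacers are in the sieve around (300,165) in the left half. Next I'll grasp the handle and shake.

Request:
carry_out:
  deltas:
    - [[1,-0.1,-3],[0,0,0],1]
    - [[1,-0.1,-4],[0,0,0],1]
    - [[0,-0.1,-4],[0,0,0],1]
    - [[0,0,-4],[0,0,0],1]
    - [[0,0,-3],[0,0,0],1]

```text
clock: 22.85
ee_pos: [0.4327, 0.0352, 0.0878]
ee_rot: [-0.001, 0.095, 0.995, -0.0]
wrist_force: [0.5, -0.3, 1.1]
finger_gap: 0.0852
grasp_force: 0.0
```

Request:
carry_out:
  deltas:
    - [[0,0,-2],[0,0,0],1]
    - [[0,0,-1.6],[0,0,0],1]
    - [[0,0,0],[0,0,0],1]
    - [[0,0,0],[0,0,0],0]
    - [[0,0,0],[0,0,0],0]
  newtons: 70

```text
clock: 23.35
ee_pos: [0.4342, 0.036, 0.0547]
ee_rot: [0.001, 0.095, 0.995, 0.0]
wrist_force: [-0.7, -0.9, -0.4]
finger_gap: 0.059
grasp_force: 0.0
```

Request:
carry_out:
  deltas:
    - [[0,0,0],[0,0,0],0]
    - [[0,0,0],[0,0,0],0]
    - [[0,0,0],[0,0,0],0]
    - [[0,0,0.3],[0,0,0],0]
    - [[0,0,0.4],[0,0,0],0]

```text
clock: 23.85
ee_pos: [0.4329, 0.0353, 0.0608]
ee_rot: [-0.001, 0.095, 0.995, -0.0]
wrist_force: [-0.7, -0.6, -1.7]
finger_gap: 0.0149
grasp_force: 69.2
```

```bash
python3 - <<'E'
from h import *
pose(); sieve(-.09,.13,z0=.06,z1=.085,x0=.3,x1=.7,cams=('scene',))
E
```

```text
t 23.85 tcp [432.9  35.3  60.8] yang 79.05 q [  31.   11.  -42.   -0.  -37. -132.] gap 14.9 gf 69.2166817188263 F [-0.7 -0.6 -1.7]
scene handle 66 c [435.8  38.9] sz [ 11.3 109.6] ang 79.6 zmed 72.7 mean [418.3  43.   72.6]
scene rim 159 c [570.6  66. ] sz [ 36.3 129.5] ang 89.7 zmed 68.5 mean [555.4  69.   68. ]
```

Request:
carry_out:
  deltas:
    - [[0,0,0.5],[0,0,0],0]
    - [[0,0,0],[0,0,0],0]
    - [[0.3,1.6,0],[0,0,0],0]
    - [[-0.6,-3.2,0],[0,0,0],0]
    - [[0,0,0],[0,0,0],0]

```text
clock: 24.4
ee_pos: [0.4288, 0.0181, 0.0654]
ee_rot: [-0.001, 0.096, 0.995, -0.0]
wrist_force: [-0.2, -0.7, -2.9]
finger_gap: 0.0148
grasp_force: 69.3
```

Request:
carry_out:
  deltas:
    - [[0.6,3.2,0],[0,0,0],0]
    - [[0,0,0],[0,0,0],0]
    - [[-0.6,-3.2,0],[0,0,0],0]
    - [[0,0,0],[0,0,0],0]
    - [[0.6,3.2,0],[0,0,0],0]

```text
clock: 24.9
ee_pos: [0.4347, 0.0491, 0.0654]
ee_rot: [-0.001, 0.097, 0.995, -0.001]
wrist_force: [0.3, -0.1, -1.8]
finger_gap: 0.0141
grasp_force: 69.3
```

Request:
carry_out:
  deltas:
    - [[0,0,0],[0,0,0],0]
    - [[-0.6,-3.2,0],[0,0,0],0]
    - [[0,0,0],[0,0,0],0]
    - [[0.6,3.2,0],[0,0,0],0]
    - [[0,0,0],[0,0,0],0]

```text
clock: 25.4
ee_pos: [0.4381, 0.0536, 0.0663]
ee_rot: [0.001, 0.095, 0.995, 0.001]
wrist_force: [-0.5, 0.2, -2.2]
finger_gap: 0.0148
grasp_force: 69.3
```

Request:
carry_out:
  deltas:
    - [[-0.6,-3.2,0],[0,0,0],0]
    - [[0,0,0],[0,0,0],0]
    - [[0.6,3.2,0],[0,0,0],0]
    - [[0,0,0],[0,0,0],0]
    - [[-0.6,-3.2,0],[0,0,0],0]

```text
clock: 25.9
ee_pos: [0.4326, 0.0221, 0.0662]
ee_rot: [0.001, 0.093, 0.996, 0.001]
wrist_force: [0.2, -1.3, -2.5]
finger_gap: 0.0146
grasp_force: 69.3
```

Request:
carry_out:
  deltas:
    - [[0,0,0],[0,0,0],0]
    - [[0.6,3.2,0],[0,0,0],0]
    - [[0,0,0],[0,0,0],0]
    - [[-0.3,-1.6,0],[0,0,0],0]
    - [[0,0,0],[0,0,0],0]

```text
clock: 26.4
ee_pos: [0.4325, 0.0348, 0.0655]
ee_rot: [-0.001, 0.095, 0.995, -0.0]
wrist_force: [-0.3, 0.1, -1.7]
finger_gap: 0.0145
grasp_force: 69.2
```

```bash
python3 - <<'E'
from h import *
pose()
for c in('top','scene'):
  grab_frame(c)
  for q in('nut_1','spacer_1a'): print(c,q,[(round(r['p'],2),np.round(r['centre'],3).tolist()) for r in recognise(c,q)])
s=grab_frame('scene')['frame']; f=grab_frame('top')['frame']
a=cv2.resize(s[180:250,190:280],(450,350)); b=cv2.resize(f[150:220,220:290],(350,350))
cv2.imwrite('pics/s7.png',np.hstack([a,b])[:,:,::-1])
E
```

```text
t 26.4 tcp [432.5  34.8  65.5] yang 79.04 q [  31.   10.  -42.   -0.  -38. -132.] gap 14.5 gf 69.24163341522217 F [-0.3  0.1 -1.7]
top nut_1 []
top spacer_1a [(0.46, [0.366, -0.118, 0.015])]
scene nut_1 [(0.6, [0.579, 0.045, 0.058])]
scene spacer_1a []
```

View pics/s7.png

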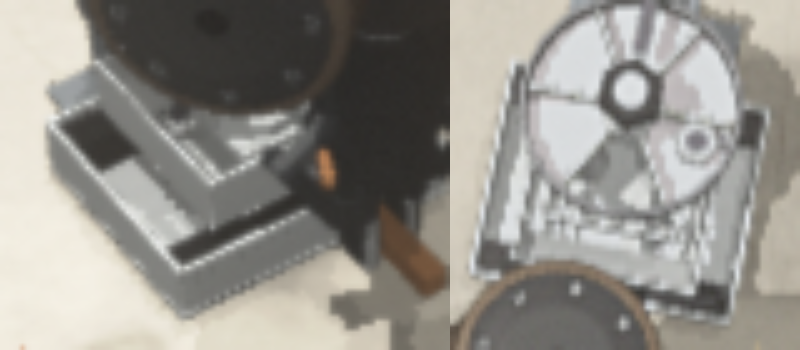

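The nuts are visible in the pan, but the arm hides the rest. I'll shake more, then reseat the sieve and look.

Request:
carry_out:
  deltas:
    - [[0.3,1.6,0],[0,0,0],0]
    - [[0,0,0],[0,0,0],0]
    - [[-0.6,-3.2,0],[0,0,0],0]
    - [[0,0,0],[0,0,0],0]
    - [[0.6,3.2,0],[0,0,0],0]

```text
clock: 27.3
ee_pos: [0.4347, 0.049, 0.0654]
ee_rot: [-0.001, 0.097, 0.995, -0.001]
wrist_force: [0.4, 0.5, -1.8]
finger_gap: 0.0145
grasp_force: 69.3
```

Request:
carry_out:
  deltas:
    - [[0,0,0],[0,0,0],0]
    - [[-0.6,-3.2,0],[0,0,0],0]
    - [[0,0,0],[0,0,0],0]
    - [[0.6,3.2,0],[0,0,0],0]
    - [[0,0,0],[0,0,0],0]

```text
clock: 27.8
ee_pos: [0.438, 0.0535, 0.0663]
ee_rot: [0.001, 0.095, 0.996, 0.001]
wrist_force: [0.9, -0.5, -1.9]
finger_gap: 0.0147
grasp_force: 69.3
```

Request:
carry_out:
  deltas:
    - [[-0.6,-3.2,0],[0,0,0],0]
    - [[0,0,0],[0,0,0],0]
    - [[0.6,3.2,0],[0,0,0],0]
    - [[0,0,0],[0,0,0],0]
    - [[-0.6,-3.2,0],[0,0,0],0]

```text
clock: 28.3
ee_pos: [0.4325, 0.022, 0.0662]
ee_rot: [0.001, 0.093, 0.996, 0.001]
wrist_force: [0.9, -0.0, -2.9]
finger_gap: 0.0148
grasp_force: 69.2
```

Request:
carry_out:
  deltas:
    - [[0,0,0],[0,0,0],0]
    - [[0.6,3.2,0],[0,0,0],0]
    - [[0,0,0],[0,0,0],0]
    - [[-0.3,-1.6,0],[0,0,0],0]
    - [[0,0,0],[0,0,0],0]

```text
clock: 28.8
ee_pos: [0.4325, 0.0347, 0.0655]
ee_rot: [-0.001, 0.095, 0.995, -0.0]
wrist_force: [0.4, -0.2, -1.9]
finger_gap: 0.0148
grasp_force: 69.3
```

Request:
carry_out:
  deltas:
    - [[0,0,0],[0,0,0],0]
    - [[0.1,0.1,-0.4],[0,0,0],0]
    - [[0,0,-0.4],[0,0,0],0]
    - [[0,0,-0.4],[0,0,0],0]
    - [[0,0,-0.1],[0,0,0],0]

```text
clock: 29.3
ee_pos: [0.4342, 0.0368, 0.0526]
ee_rot: [-0.0, 0.095, 0.995, -0.0]
wrist_force: [-7.6, 3.3, 12.8]
finger_gap: 0.015
grasp_force: 71.5
```

Request:
carry_out:
  deltas:
    - [[0,0,0],[0,0,0],0]
    - [[0,0,0],[0,0,0],0.3]
    - [[0,0,0],[0,0,0],0.6]
    - [[0,0,0],[0,0,0],1]
    - [[0,0,0],[0,0,0],1]

```text
clock: 29.8
ee_pos: [0.4345, 0.0366, 0.0527]
ee_rot: [-0.0, 0.095, 0.995, -0.0]
wrist_force: [0.3, -0.1, -0.2]
finger_gap: 0.068
grasp_force: 0.0
```

Request:
carry_out:
  deltas:
    - [[0,0,0],[0,0,0],1]
    - [[0,0,2],[0,0,0],1]
    - [[0,0,4],[0,0,0],1]
    - [[0,0,4.5],[0,0,0],1]
    - [[0,0,4.5],[0,0,0],1]

```text
clock: 30.3
ee_pos: [0.434, 0.0363, 0.2044]
ee_rot: [-0.0, 0.095, 0.995, -0.0]
wrist_force: [1.6, 0.7, -0.3]
finger_gap: 0.0856
grasp_force: 0.0
```

Request:
carry_out:
  deltas:
    - [[0,-4.5,2],[0,0,0],1]
    - [[0,-4.5,2],[0,0,0],1]
    - [[0,-4.5,2],[0,0,0],1]
    - [[0,-4.5,0],[0,0,0],1]
    - [[0,-4.5,0],[0,0,0],1]

```text
clock: 30.8
ee_pos: [0.4344, -0.1901, 0.2638]
ee_rot: [0.001, 0.095, 0.995, 0.0]
wrist_force: [1.5, -0.0, -0.3]
finger_gap: 0.0853
grasp_force: 0.0
```

```bash
python3 - <<'E'
from h import *
pose()
for c in('top','scene'):
  grab_frame(c)
  for q in('nut_1','spacer_1a'): print(c,q,[(round(r['p'],2),np.round(r['centre'],3).tolist()) for r in recognise(c,q)])
sieve(-.09,.13,z0=.055,z1=.075)
s=grab_frame('scene')['frame']; f=grab_frame('top')['frame']
a=cv2.resize(s[180:250,190:280],(450,350),interpolation=cv2.INTER_CUBIC); b=cv2.resize(f[150:220,220:290],(350,350),interpolation=cv2.INTER_CUBIC)
cv2.imwrite('pics/s8.png',np.hstack([a,b])[:,:,::-1])
E
```

```text
t 30.8 tcp [ 434.4 -190.1  263.8] yang 79.09 q [   0.    0.  -22.   -0.  -67. -101.] gap 85.3 gf 0.0 F [ 1.5 -0.  -0.3]
top nut_1 []
top spacer_1a []
scene nut_1 [(0.2, [0.582, 0.019, 0.122])]
scene spacer_1a []
top handle few 0
top rim 17 c [554.9  73.3] sz [ 3.1 47.6] ang 78.8 zmed 66.4 mean [554.8  73.1  66.2]
scene handle 179 c [438.5  40.5] sz [ 14.5 110.3] ang 78.4 zmed 67.1 mean [438.6  40.8  66.6]
scene rim 388 c [529.5  21.1] sz [124.  194.3] ang 79.5 zmed 63.0 mean [534.4  33.8  62.8]
```

View pics/s8.png

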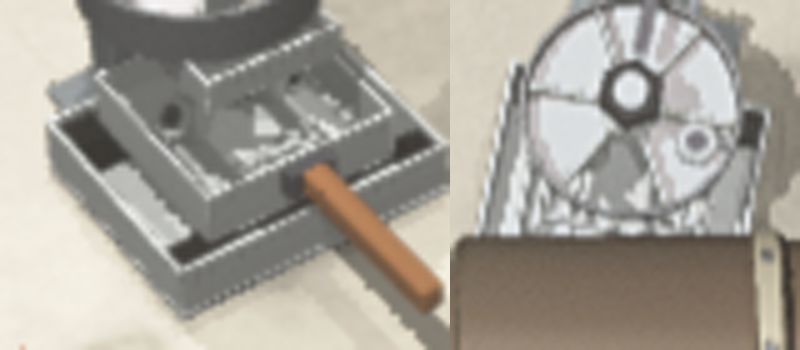

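```bash
python3 - <<'E'
from h import *
f=grab_frame('scene'); P=cloud(f); 
c,s=np.cos(np.radians(-10.9)),np.sin(np.radians(-10.9))
d=P-np.array([.5613,.0145,0]); X=(c*d[...,0]+s*d[...,1])*1000; Y=(-s*d[...,0]+c*d[...,1])*1000; Z=P[...,2]*1000
m=(abs(X)<54)&(abs(Y)<57)&(Z<90)&(Z>-5)
g=np.full((12,12),'  .',object)
for i in range(12):
    for j in range(12):
        k=m&(X>=54-9*(i+1))&(X<54-9*i)&(Y>=57-9.5*(j+1))&(Y<57-9.5*j)
        if k.sum(): g[i,j]='%3d'%Z[k].max()
print('rows +x..-x, cols +y..-y (max z)'); print('\n'.join(' '.join(r) for r in g))
im=cv2.resize(f['frame'][188:232,205:275],(770,484),interpolation=cv2.INTER_CUBIC); im=cv2.convertScaleAbs(im,alpha=1.5)
cv2.imwrite('pics/s9.png',im[:,:,::-1])
E
```

```text
rows +x..-x, cols +y..-y (max z)
 24  48  45  48  46   .  44  48  43   .  44  40
  7  41  38   7   6  38   .   .  55   .   7   8
  7  50  59  60   7  36   .  34  58  58   6  63
  8  54  59  61  37  36  38  41  63  45  11  35
  8  48  60  59  52  39  39  38  51  42  45  39
  7  35  36  48  40  39  39  38   .  36  33  54
  9  38  39  36  39  40  37  37  34  38   .  58
  6  40  37  34  36  39  37  40  35  39   .  45
  6  34  37  35  36  36  39  36  34  35  33  65
  .   .   .  37  38   .  36   .   .   .   .  57
  .   .   .   .   .   .   .   .   .   .   .  68
  .   .  64  64   .   .   .   .  46  44   .  68
```

View pics/s9.png

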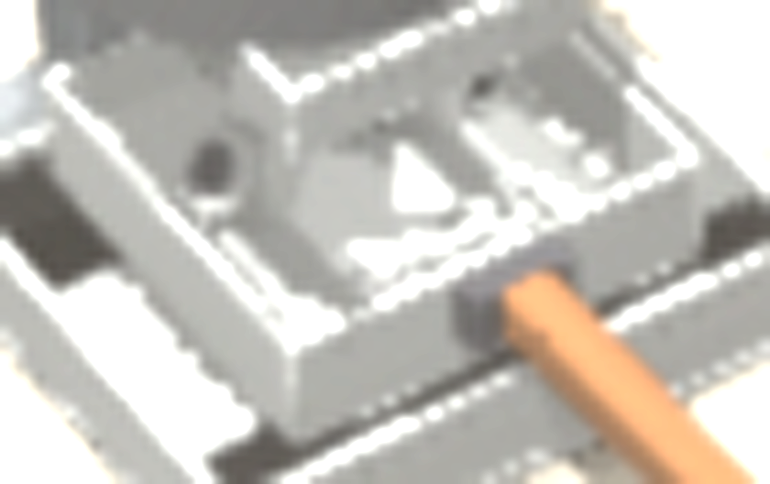

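Two nuts show at (215,165) and (480,90), and the visible floor is clear of spacers. I'll shake a bit more to be safe, then carry to the board.

Request:
carry_out:
  deltas:
    - [[0,4.5,0],[0,0,0],1]
    - [[0,4.5,0],[0,0,0],1]
    - [[0,4.5,0],[0,0,0],1]
    - [[0,4.5,-2],[0,0,0],1]
    - [[0,4.6,-4],[0,0,0],1]

```text
clock: 31.85
ee_pos: [0.4355, 0.0326, 0.2116]
ee_rot: [0.003, 0.094, 0.996, 0.001]
wrist_force: [1.1, 0.8, -0.4]
finger_gap: 0.0852
grasp_force: 0.0
```

Request:
carry_out:
  deltas:
    - [[0,0,-4],[0,0,0],1]
    - [[0,0,-4],[0,0,0],1]
    - [[0,0,-4],[0,0,0],1]
    - [[0,0,-3],[0,0,0],1]
    - [[0,0,0],[0,0,0],1]

```text
clock: 32.35
ee_pos: [0.4319, 0.0287, 0.057]
ee_rot: [-0.003, 0.095, 0.995, -0.002]
wrist_force: [-0.8, 0.1, 1.1]
finger_gap: 0.0856
grasp_force: 0.0
```

Request:
carry_out:
  deltas:
    - [[0,0,0],[0,0,0],0]
    - [[0,0,0],[0,0,0],0]
    - [[0,0,0],[0,0,0],0]
    - [[0,0,0],[0,0,0],0]
    - [[0,0,0],[0,0,0],0]

```text
clock: 32.85
ee_pos: [0.4352, 0.0297, 0.0609]
ee_rot: [0.001, 0.095, 0.995, 0.001]
wrist_force: [1.2, 0.4, 3.3]
finger_gap: 0.0142
grasp_force: 67.9
```

```bash
python3 - <<'E'
from h import *
pose()
E
```

```text
t 32.85 tcp [435.2  29.7  60.9] yang 79.08 q [  30.   11.  -42.    0.  -37. -131.] gap 14.2 gf 67.85253167152405 F [1.2 0.4 3.3]
```

The grip ended up 8 mm too high. I'll reopen, go lower and grip again.

Request:
carry_out:
  deltas:
    - [[0,0,0],[0,0,0],0.5]
    - [[0,0,0],[0,0,0],0.8]
    - [[0,0,0],[0,0,0],0.8]
    - [[0,0,-0.4],[0,0,0],0.8]
    - [[0,0,-0.4],[0,0,0],0.8]

```text
clock: 33.35
ee_pos: [0.4344, 0.0293, 0.0516]
ee_rot: [-0.0, 0.095, 0.995, 0.0]
wrist_force: [0.3, 0.4, 0.1]
finger_gap: 0.0683
grasp_force: 0.0
```

Request:
carry_out:
  deltas:
    - [[0,0,0],[0,0,0],0.8]
    - [[0,0,0],[0,0,0],0]
    - [[0,0,0],[0,0,0],0]
    - [[0,0,0],[0,0,0],0]
    - [[0,0,0],[0,0,0],0]

```text
clock: 33.85
ee_pos: [0.4345, 0.0294, 0.0521]
ee_rot: [0.0, 0.095, 0.995, 0.0]
wrist_force: [-0.5, -0.3, 3.0]
finger_gap: 0.0148
grasp_force: 68.8
```

```bash
python3 - <<'E'
from h import *
pose(); sieve(-.09,.13,z0=.055,z1=.075)
E
```

```text
t 33.85 tcp [434.5  29.4  52.1] yang 79.07 q [  30.   12.  -43.    0.  -36. -131.] gap 14.8 gf 68.82729291915894 F [-0.5 -0.3  3. ]
top handle few 0
top rim 23 c [536.4  69. ] sz [53.8 18.7] ang 11.0 zmed 65.9 mean [531.6  67.1  66.6]
scene handle 61 c [434.   34.7] sz [ 11.5 105.1] ang 81.4 zmed 66.7 mean [414.8  38.3  66.2]
scene rim 142 c [569.7  62.3] sz [126.7  37. ] ang 1.3 zmed 63.2 mean [555.1  64.1  63.3]
```

Request:
carry_out:
  deltas:
    - [[0,0,0.6],[0,0,0],0]
    - [[0,0,0.6],[0,0,0],0]
    - [[0,0.6,0.1],[0,0,0],0]
    - [[0.3,1.6,0],[0,0,0],0]
    - [[0,0,0],[0,0,0],0]

```text
clock: 34.45
ee_pos: [0.4383, 0.0528, 0.0654]
ee_rot: [0.001, 0.095, 0.995, 0.0]
wrist_force: [0.8, -0.2, -2.5]
finger_gap: 0.015
grasp_force: 68.4
```

Request:
carry_out:
  deltas:
    - [[-0.6,-3.2,0],[0,0,0],0]
    - [[0,0,0],[0,0,0],0]
    - [[0.6,3.2,0],[0,0,0],0]
    - [[0,0,0],[0,0,0],0]
    - [[-0.6,-3.2,0],[0,0,0],0]

```text
clock: 34.95
ee_pos: [0.4334, 0.0218, 0.0654]
ee_rot: [0.001, 0.093, 0.996, 0.0]
wrist_force: [-0.1, -1.4, -2.0]
finger_gap: 0.0152
grasp_force: 68.9
```

Request:
carry_out:
  deltas:
    - [[0,0,0],[0,0,0],0]
    - [[0.6,3.2,0],[0,0,0],0]
    - [[0,0,0],[0,0,0],0]
    - [[-0.6,-3.2,0],[0,0,0],0]
    - [[0,0,0],[0,0,0],0]

```text
clock: 35.45
ee_pos: [0.4296, 0.0175, 0.0645]
ee_rot: [-0.001, 0.096, 0.995, -0.0]
wrist_force: [-0.3, -0.5, -2.2]
finger_gap: 0.0152
grasp_force: 69.0
```

Request:
carry_out:
  deltas:
    - [[0.6,3.2,0],[0,0,0],0]
    - [[0,0,0],[0,0,0],0]
    - [[-0.6,-3.2,0],[0,0,0],0]
    - [[0,0,0],[0,0,0],0]
    - [[0.6,3.2,0],[0,0,0],0]

```text
clock: 35.95
ee_pos: [0.4356, 0.0488, 0.0646]
ee_rot: [-0.001, 0.097, 0.995, -0.001]
wrist_force: [1.6, 0.9, -1.1]
finger_gap: 0.0148
grasp_force: 69.0
```

Request:
carry_out:
  deltas:
    - [[0,0,0],[0,0,0],0]
    - [[-0.6,-3.2,0],[0,0,0],0]
    - [[0,0,0],[0,0,0],0]
    - [[0.3,1.6,0],[0,0,0],0]
    - [[0,0,0],[0,0,0],0]

```text
clock: 36.45
ee_pos: [0.4352, 0.0362, 0.0652]
ee_rot: [0.001, 0.095, 0.995, 0.0]
wrist_force: [0.5, 0.1, -2.1]
finger_gap: 0.0147
grasp_force: 69.1
```

```bash
python3 - <<'E'
from h import *
pose()
f=grab_frame('top'); P,hsv,rect,reg=measure(f)
k=reg(.4,.64,-.43,-.2,.004,.02)&(hsv[...,1]>90)
n,l,s,_=cv2.connectedComponentsWithStats(k.astype(np.uint8)); rect(l==1+np.argmax(s[1:,4]),'board')
f=grab_frame('scene'); P,hsv,rect,reg=measure(f)
k=reg(.4,.64,-.43,-.2,.004,.02)&(hsv[...,1]>90)
n,l,s,_=cv2.connectedComponentsWithStats(k.astype(np.uint8)); rect(l==1+np.argmax(s[1:,4]),'board')
im=cv2.resize(f['frame'][188:232,205:275],(770,484),interpolation=cv2.INTER_CUBIC); im=cv2.convertScaleAbs(im,alpha=1.3)
cv2.imwrite('pics/s10.png',im[:,:,::-1])
E
```

```text
t 36.45 tcp [435.2  36.2  65.2] yang 79.09 q [  31.   10.  -42.    0.  -38. -132.] gap 14.7 gf 69.07814383506775 F [ 0.5  0.1 -2.1]
board 2244 c [ 523.7 -314.4] sz [167.3 161. ] ang 85.9 zmed 11.1 mean [ 523.1 -315.2   11.1]
board 1678 c [ 523.2 -309.7] sz [171.8 169.7] ang 85.3 zmed 12.1 mean [ 520.6 -305.4   12.1]
```

Request:
carry_out:
  deltas:
    - [[-0.2,-1,0.1],[0,0,0],0]
    - [[-0.4,-2,0.1],[0,0,0],0]
    - [[-0.4,-2,0],[0,0,0],0]
    - [[-0.4,-2,0],[0,0,0],0]
    - [[-0.4,-2,0],[0,0,0],0]

```text
clock: 37.05
ee_pos: [0.4156, -0.0561, 0.067]
ee_rot: [-0.0, 0.095, 0.995, -0.0]
wrist_force: [0.2, 0.2, -1.0]
finger_gap: 0.0152
grasp_force: 69.1
```

Request:
carry_out:
  deltas:
    - [[-0.4,-2,0],[0,0,0],0]
    - [[-0.4,-2,0],[0,0,0],0]
    - [[-0.4,-2,0],[0,0,0],0]
    - [[-0.4,-2,0],[0,0,0],0]
    - [[-0.2,-1,0],[0,0,0],0]

```text
clock: 37.55
ee_pos: [0.3972, -0.1463, 0.0669]
ee_rot: [-0.0, 0.096, 0.995, -0.0]
wrist_force: [0.9, -0.1, -2.3]
finger_gap: 0.0147
grasp_force: 69.0
```

Request:
carry_out:
  deltas:
    - [[0,-1,0],[0,0,1],0]
    - [[0,-1,0],[0,0,1],0]
    - [[0,-1,0],[0,0,1],0]
    - [[0,-0.5,0],[0,0,1],0]
    - [[0,0,0],[0,0,1],0]

```text
clock: 38.05
ee_pos: [0.398, -0.1803, 0.0669]
ee_rot: [-0.0, 0.052, 0.999, -0.0]
wrist_force: [0.3, 0.9, -1.3]
finger_gap: 0.0149
grasp_force: 69.0
```

```bash
python3 - <<'E'
from h import *
pose()
f=grab_frame('top'); s=grab_frame('scene')
for c in('top','scene'):
  for q in('nut_1','spacer_1a'): print(c,q,[(round(r['p'],2),np.round(r['centre'],3).tolist()) for r in recognise(c,q)])
sieve(-.29,-.1,z0=.06,z1=.095)
a=cv2.resize(f['frame'][145:235,220:320],(500,450),interpolation=cv2.INTER_CUBIC); b=cv2.resize(s['frame'][140:240,200:266],(297,450),interpolation=cv2.INTER_CUBIC)
cv2.imwrite('pics/s11.png',np.hstack([a,b])[:,:,::-1])
E
```

```text
t 38.05 tcp [ 398.  -180.3   66.9] yang 84.06 q [  2.  10. -42.  -0. -38. -98.] gap 14.9 gf 69.0448272228241 F [ 0.3  0.9 -1.3]
top nut_1 [(0.44, [0.546, -0.24, 0.072]), (0.41, [0.554, -0.18, 0.07])]
top spacer_1a []
scene nut_1 [(0.6, [0.539, -0.234, 0.068]), (0.51, [0.367, -0.108, 0.016])]
scene spacer_1a []
top handle few 0
top rim 349 c [ 521.8 -193.1] sz [122.9 132.9] ang 84.0 zmed 75.6 mean [ 525.9 -201.1   73.5]
scene handle 68 c [ 369.7 -172.3] sz [14.3 45.5] ang 82.4 zmed 79.9 mean [ 366.1 -169.7   79.4]
scene rim 687 c [ 517.8 -189.4] sz [128.5 149.9] ang 83.0 zmed 71.3 mean [ 536.3 -187.2   71.8]
```

View pics/s11.png

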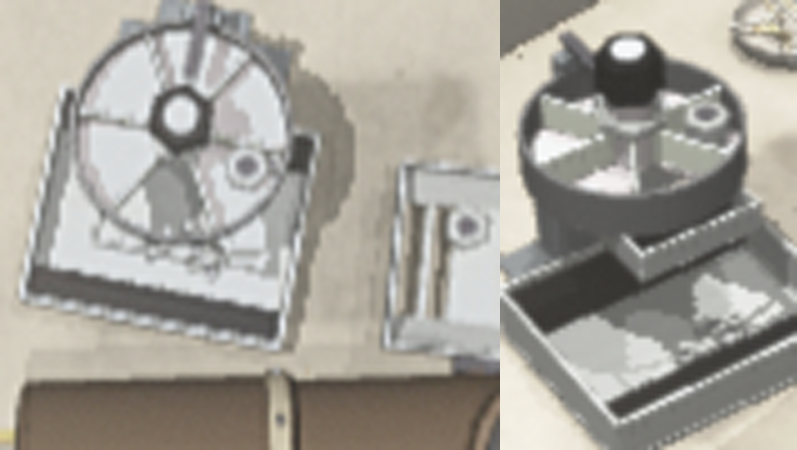

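```bash
python3 - <<'E'
from h import *
c,s=np.cos(np.radians(-5.9)),np.sin(np.radians(-5.9))
for cam,oy in(('top',-1),('scene',2.5)):
    f=grab_frame(cam); P=cloud(f)
    d=P-np.array([.398+.1294*c,-.1803+.1294*s+oy/1000,0]); X=(c*d[...,0]+s*d[...,1])*1000; Y=(-s*d[...,0]+c*d[...,1])*1000; Z=P[...,2]*1000-46
    print(cam)
    for i in range(15):
        r=''
        for j in range(15):
            k=(X>=52-7*(i+1))&(X<52-7*i)&(Y>=56-7.5*(j+1))&(Y<56-7.5*j)&(f['z_map']>0)
            r+='%4d'%Z[k].max() if k.any() else '   .'
        print(r)
E
```

```text
top
  12  12  11   7  12  14  11  10  14  10  12  14  14  17  18
   9   7   7   3   6   9   3   6   7   4   5   5   9  11   9
   4 -40   3 -45  22  26   2   1   4   6   . -42  15  18   1
   6 -39   0  18  28  27  25  11   5   2   .  26  29  28  20
 -41 -44   4  20  27  27  25   3   4   8   .  30  28  21  21
 -38 -43   6  19  28  23  22   1   3   5  -1  24  27  26  19
 -48 -43   2 -47   2  25   3   5   8   3 -44 -47  18  22   2
   1 -39   4 -40   3   4   6   5   8   6   . -43   7 -30   4
   5 -41   2 -43   2   4   4   5   4   9 -39 -44   7 -35   3
 -44 -42   5 -44  10   0   6   5   6   4   . -42   4 -33   1
 -44 -42   4 -40   2   6   3   7   7   5   0 -41   0 -31  14
  -2 -44  10 -47   4   5   4   4  11   6 -42 -44   6 -31   6
   1 -47   8 -45   6   9   3   3   6   5 -41 -44   6   0  40
  11  10   7   7  10   6   6  11   9   7   8   8   9   9   7
  13  11  15  15  13  10  12   9  15  14  13  11   9  13  11
scene
 -44 -41  13  11  12   7  14  15  16  10  12  12  10  13  34
  29 -44   7   5   8  22   .   . -44   8   8   8   9   . -32
 -45 -41 -44  22  16  24  22   . -45   4   .   .  10  26  29
 -42 -43 -40  25  26  27  26   .   4   1   0  20  28  25  18
 -44 -45 -42  24  25  28  26  23   8   6 -48  28  30  24  25
 -40 -44 -43  21  29  26  25   5   5   2   0  32  28  26  23
 -42 -43 -41 -39  18   6   7   3   6   4   3   2  28  27  19
 -44 -44 -41 -41   4   5   4   3   1   5   2   .   3   .  36
 -44 -44 -41 -42   2   1   4   3   6   6   .   3   5   .  36
 -44 -44 -43 -45   4   5   4   5   4   4   2   .   3   .  24
 -44 -40 -42 -44   4   5   5   5   5   5 -44 -44   2   .  33
 -42 -42 -44 -41   6   6   4   5   5   7 -41   8   5   .  17
 -43 -44 -44 -41 -43 -42 -41 -45 -43 -44 -44 -43 -36   .   .
 -42 -42 -42 -42 -40 -45 -44 -43 -45 -44 -44 -32 -35 -43   .
 -45 -43 -43 -43 -43 -42 -44 -43 -43 -45 -43 -40 -32 -37   .
```

The sieve holds only two nuts and the floor is otherwise clear. On to the board.

Request:
carry_out:
  deltas:
    - [[0,-1,0],[0,0,0.7],0]
    - [[-0.1,-2,0],[0,0,0.7],0]
    - [[-0.1,-2,0],[0,0,0],0]
    - [[-0.1,-2,0],[0,0,0],0]
    - [[-0.1,-2,0],[0,0,0],0]

```text
clock: 39.05
ee_pos: [0.3944, -0.2703, 0.067]
ee_rot: [-0.0, 0.039, 0.999, -0.0]
wrist_force: [-0.1, 0.4, -1.8]
finger_gap: 0.0153
grasp_force: 69.0
```

Request:
carry_out:
  deltas:
    - [[0,-2,0],[0,0,0],0]
    - [[0,-1.2,0],[0,0,0],0]
    - [[0,0,-1],[0,0,0],0]
    - [[0,0,-0.5],[0,0,0],0]
    - [[0,0,0],[0,0,0],0]

```text
clock: 39.55
ee_pos: [0.3935, -0.3008, 0.0508]
ee_rot: [-0.001, 0.039, 0.999, 0.0]
wrist_force: [0.9, -0.0, -1.8]
finger_gap: 0.0148
grasp_force: 69.0
```

```bash
python3 - <<'E'
from h import *
pose()
for c in('top','scene'):
    f=grab_frame(c); P,hsv,rect,reg=measure(f)
    k=reg(.4,.64,-.43,-.2,-.002,.02)&(hsv[...,1]>90); rect(k,c+' board')
    rect(reg(.44,.62,-.4,-.22,.052,.075),c+' rim')
E
```

```text
t 39.55 tcp [ 393.5 -300.8   50.8] yang 85.48 q [-15.  17. -35.  -0. -38. -80.] gap 14.8 gf 69.03573632240295 F [ 0.9 -0.  -1.8]
top board 631 c [ 536.5 -316.7] sz [168.5 135.6] ang 85.2 zmed 10.9 mean [ 546.3 -309.9   10.8]
top rim 198 c [ 524.3 -312.6] sz [124.5 119. ] ang 85.5 zmed 58.7 mean [ 544.  -322.4   59.3]
scene board 414 c [ 518.  -258.9] sz [144.4 153.8] ang 52.9 zmed 11.7 mean [ 520.3 -247.9   11.5]
scene rim 350 c [ 523.1 -309. ] sz [128.6 128. ] ang 84.5 zmed 58.8 mean [ 542.1 -290.1   59.1]
```

Request:
carry_out:
  deltas:
    - [[0,-0.2,-0.5],[0,0,0],0]
    - [[0,0,-0.5],[0,0,0],0]
    - [[0,0,-0.4],[0,0,0],0]
    - [[0,0,-0.3],[0,0,0],0]
    - [[0,0,-0.1],[0,0,0],0]

```text
clock: 40.15
ee_pos: [0.3942, -0.3036, 0.0335]
ee_rot: [-0.0, 0.04, 0.999, 0.0]
wrist_force: [-0.0, -0.8, -2.1]
finger_gap: 0.0147
grasp_force: 69.0
```

Request:
carry_out:
  deltas:
    - [[0,0,0],[0,0,0],0]
    - [[0,0,0],[0,0,0],0]
    - [[0,0,0],[0,0,0],0]
    - [[0,0,0],[0,0,0],0]
    - [[0,0,0],[0,0,0],0]

```text
clock: 40.65
ee_pos: [0.3945, -0.3037, 0.0341]
ee_rot: [0.0, 0.04, 0.999, -0.0]
wrist_force: [0.5, 0.7, -1.8]
finger_gap: 0.0148
grasp_force: 69.1
```

Request:
carry_out:
  deltas:
    - [[0,0,-0.1],[0,0,0],0]
    - [[0,0,0],[0,0,0],0]
    - [[0,0,-0.1],[0,0,0],0]
    - [[0,0,0],[0,0,0],0]
    - [[0,0,0],[0,0,0],0]

```text
clock: 41.15
ee_pos: [0.3945, -0.3037, 0.0322]
ee_rot: [0.0, 0.039, 0.999, -0.0]
wrist_force: [-1.3, 0.7, 3.4]
finger_gap: 0.0148
grasp_force: 69.8
```

Request:
carry_out:
  deltas:
    - [[0,0,0],[0,0,0],0.2]
    - [[0,0,0],[0,0,0],0.4]
    - [[0,0,0],[0,0,0],0.7]
    - [[0,0,0],[0,0,0],1]
    - [[0,0,0],[0,0,0],1]

```text
clock: 41.65
ee_pos: [0.3945, -0.3037, 0.032]
ee_rot: [0.0, 0.04, 0.999, -0.0]
wrist_force: [0.1, -0.1, 0.0]
finger_gap: 0.0743
grasp_force: 0.0
```

Request:
carry_out:
  deltas:
    - [[0,0,0],[0,0,0],1]
    - [[0,0,2],[0,0,0],1]
    - [[0,0,4],[0,0,0],1]
    - [[0,0,4.5],[0,0,0],1]
    - [[0,0,4.5],[0,0,0],1]

```text
clock: 42.15
ee_pos: [0.3939, -0.3035, 0.1836]
ee_rot: [-0.0, 0.04, 0.999, 0.0]
wrist_force: [2.2, -0.8, 0.1]
finger_gap: 0.0858
grasp_force: 0.0
```

Request:
carry_out:
  deltas:
    - [[0.3,-3.5,3],[0,0,0],1]
    - [[0,-4,2],[0,0,0],1]
    - [[0,-4,0],[0,0,0],1]
    - [[0,-4,0],[0,0,0],1]
    - [[0,-2,0],[0,0,0],1]

```text
clock: 42.65
ee_pos: [0.397, -0.4812, 0.2316]
ee_rot: [-0.0, 0.04, 0.999, -0.0]
wrist_force: [0.1, 1.0, -0.9]
finger_gap: 0.085
grasp_force: 0.0
```

```bash
python3 - <<'E'
from h import *
pose()
for c in('top','scene'):
    f=grab_frame(c); P,hsv,rect,reg=measure(f)
    rect(reg(.4,.64,-.43,-.2,.004,.02)&(hsv[...,1]>90),c+' board')
    rect(reg(.44,.62,-.4,-.22,.04,.06),c+' rim')
    if c=='scene': rect(reg(.3,.46,-.36,-.24,.04,.06)&(hsv[...,1]>90),c+' handle')
    rect(reg(.3,.45,.05,.2,.01,.05),'tape')
    for q in('nut_1','spacer_1a'): print(c,q,[(round(r['p'],2),np.round(r['centre'],3).tolist()) for r in recognise(c,q)])
    if c=='top': b=cv2.resize(f['frame'][140:260,195:395],(800,480),interpolation=cv2.INTER_CUBIC); cv2.imwrite('pics/s12.png',b[:,:,::-1])
E
```

```text
t 42.65 tcp [ 397.  -481.2  231.6] yang 85.39 q [-33.  16.  -7.   0. -66. -62.] gap 85.0 gf 0.0 F [ 0.1  1.  -0.9]
top board 861 c [ 524.  -315.8] sz [168.2 165.7] ang 84.9 zmed 10.7 mean [ 524.5 -292.    10.8]
top rim 198 c [ 513.  -313.9] sz [123.3 144.3] ang 85.4 zmed 45.2 mean [ 511.1 -309.1   45.5]
tape 252 c [372.2 122.5] sz [92.8 93.5] ang 0.5 zmed 23.4 mean [371.1 123.3  23. ]
top nut_1 [(0.63, [0.552, -0.298, 0.036]), (0.55, [0.542, -0.355, 0.037])]
top spacer_1a []
scene board 432 c [ 521.9 -295.1] sz [138.6 165.3] ang 84.1 zmed 11.4 mean [ 508.3 -256.6   11.4]
scene rim 240 c [ 520.5 -310.4] sz [129.2 138.2] ang 84.1 zmed 44.7 mean [ 533.  -299.5   44.8]
scene handle few 0
tape 572 c [372.7 125.6] sz [94.3 96.6] ang 57.7 zmed 23.2 mean [370.4 128.2  21.3]
scene nut_1 [(0.64, [0.539, -0.356, 0.029]), (0.56, [0.547, -0.294, 0.034]), (0.34, [0.579, 0.018, 0.031])]
scene spacer_1a [(0.41, [0.596, 0.017, 0.15])]
```

View pics/s12.png

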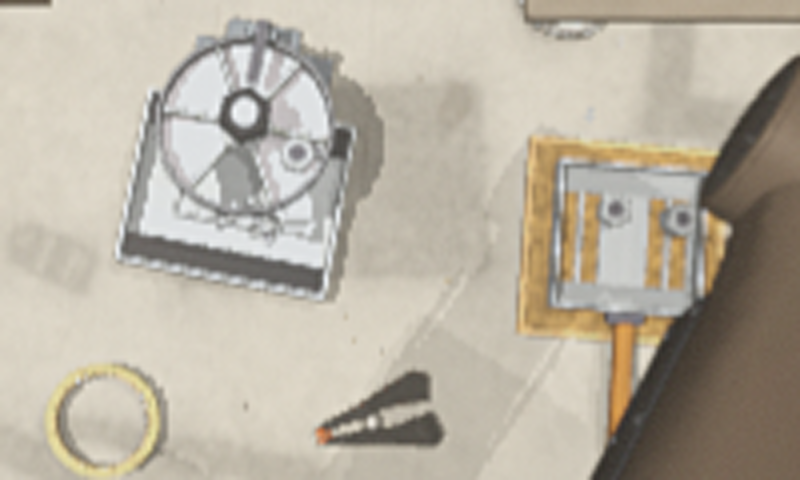

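The sieve sits flat in the middle of the board at (625,235), holding two nuts at (615,210) and (683,220) and no spacers. The tape and clamp haven't moved, and the next nut is still in the carousel at (297,152). Handing in.

```bash
python3 -c "
from bench import *
print(job_done())"
```

```text
the job is handed in; nothing more can be done
None
```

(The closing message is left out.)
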